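# Rack the plaster tampers heavy end down and start the locked dryer

### The job

Put every plaster tamper into a bay of its own on the sloping drying rack, lying up the slope with its heavy end down at the bottom lip; the ends look alike, but lifting one at mid-length tells which is heavy, and a tamper laid heavy end up rocks back out of place. Only when all are in, slide the child-lock tab on the control box fully aside, press the start button all the way in, then slide the tab fully back over the button. Leave the bowl, bottle, putty knife and plaster disc where they are, and finish with every tamper still in its bay.

Things in the scene. Friction and masses are not known exactly. Their poses are not given: they have to be found in the camera images.
- tamper1_mid (a point): centre of a loose tamper: a square bar 140 mm long, 30 x 30 mm, grey plastic with a black domed rubber cap 25 mm long on each end; lies on the table, centre 15 mm up. x axis along the bar, not telling the heavy end. A slug hidden in one cap makes that end heavy; the ends look alike, the heavy end differs from tamper to tamper. Two to four tampers are present.
- tamper2_mid (a point): centre of another tamper, outwardly the same as tamper1. All weigh 0.32 to 0.5 kg, with the centre of mass about 5 cm from the middle towards the heavy end: lifted level at mid-length it puts a torque of 0.15 to 0.25 N m on the wrist, heavy end pulling down, or droops at that end in a soft grip.
- tamper3_mid (a point): centre of another tamper, outwardly the same as tamper1 and tamper2; x axis along the bar.
- tamper4_mid (a point): centre of another tamper, outwardly the same as tamper1 and tamper2; x axis along the bar.
- rack: fixed drying rack: a steel tray on a 20 degree slope rising along its +x (away from the robot), four like bays 75 mm apart along its y. The tray is short: a tamper stays on it only heavy end down; heavy end up, it rocks back over the tray's upper edge onto a lower rail, heavy end sinking at the back. White guides 18 mm tall leave 42 mm per bay. Lip at the low end; blower at the back, 70 mm tall.
- bay1 (a point): where a tamper's centre is when it lies home in this bay: 59 mm above the table. x axis up the slope, y along the rack, z square to the slope. The tray is 15 mm below it along z, from x = -72 to 36 mm, with guides between bays at x -70 to -44 and 20 to 36 mm only, so there is room for fingers at mid-length. The lip's inner face is at x = -71.5 mm, its edge 5 mm above this point along z.
- bay2 (a point): the same point of the next bay, axes as bay1.
- bay3 (a point): the same point of the next bay, axes as bay1.
- bay4 (a point): the same point of the next bay, axes as bay1.
- tab (a joint): child-lock tab: an aluminium hood 56 x 62 mm that slides along the top of the grey control box (180 x 85 x 35 mm, fixed). 0 m = home over the button, 0.060 m = fully aside (hard stops both ends); it begins 0 to 8 mm open, stays where it is left, and slides with about 2 N.
- tab_rib (a point): middle of the upright grip rib on the tab: 12 mm thick along x, 40 mm wide along y, 28 mm tall (its foot is on the hood's flat top, 65 mm above the table, its top 93 mm). Its x axis is the way the tab slides to open. It moves with the tab.
- start_top (a point): centre of the top of the white round start button on the control box, 30 mm across, facing up, 57 mm above the table; the closed tab's roof is 3 mm above it. When the tab is fully aside the nearest edge of the hood is 32 mm from this point.
- start (a joint): travel of the start button: 0 = out, 0.006 m = fully in (5 N); springs back when let go.
- mixing_bowl: black rubber mixing bowl, 100 mm across, 50 mm tall; origin under its centre. Bystander.
- bottle: clear plastic bottle, 60 mm across, 160 mm tall, standing; origin under its centre. Bystander.
- putty_knife: putty knife with a wooden handle, lying on the table. Bystander.
- plaster_puck: white plaster disc, 60 mm across, 30 mm tall; origin under its centre. Bystander.
Not all that is in view belongs to the job. Leave any orange look-alike of the part that bears tamper1_mid alone. Of the things that look like the part that bears tab, take the one that is farthest from the robot's base at the start.

How it is judged:
By the outcome, as a careful person would: the job done as asked, in the order asked, and still so for the second after the job is handed in, with the robot touching nothing.
Of tamper1, tamper2, tamper3, tamper4 only 2 to 4 are there at a start; the rules pass over those that are not, and their reading is None.
At some moment in a run one of tamper1, tamper2, tamper3, tamper4 may be knocked a few centimetres aside while the robot is not near it.
Once in a run the grip may slacken for a moment while it holds something.
It also fails if it takes over 210 s, if anything falls off the work surface, if the arm or the gripper's body presses on something with over 40 N, if the wrist force passes 120 N, or if a joint passes its speed limit or range.

### The arm

A 7-joint arm with a two-finger parallel gripper is mounted at the origin on the work surface. World frame = base frame: x ahead of the robot, y to its left, z up, the work surface at z = 0. Lengths are in m, angles in rad, forces in N, time in s.
With the tool pointing down it reaches from about 0.4 to 0.875 m from the base axis. Payload 19.3 kg.
Tool frame: the origin (TCP) lies midway between the tips of the shut fingers; the grasp point (between the pads) lies 19 mm behind it; z points along the fingers, y is the line along which they close (so a half turn about z gives the same grasp; the last joint's range is limited). The gripper opens to 85 mm and grips with 20 to 120 N. Pads are 22 mm wide; open, the fingers measure 114 mm over their backs; the gripper's body (76 mm by 85 mm) begins 54 mm behind the grasp point. The pads swing forward as they close: fully open they stand 13 mm farther back than shut.
Start: joints at [-1.254, 0.521, -0.036, 1.599, 0.021, 1.021, -0.113], TCP at [0.236, 0.579, 0.231] pointing down, gripper open.
Joint ranges: [-2.91, 2.91], [-0.3, 2.13], [-1.5, 1.42], [0.17, 2.43], [-1.26, 4.41], [0.16, 1.93], [-2.52, 2.52]. Speed limits (rad/s): [1.89, 1.89, 2.39, 2.39, 3.01, 3.01, 3.01].

### API

Orientations are given as [roll, pitch, yaw] about the fixed x, y, z axes, in that order (R = Rz(yaw) Ry(pitch) Rx(roll)).
In Python, from workcell import * gives the robot as it stands. The module is installed in compiled form; this text tells all that it offers.
- The arm moves only by the tool play_rows, never from a script. Its argument "deltas" is a list of rows, each a list of 7 numbers: the shift along the tool's x, y, z in units of 500 mm (1.0 is 500 mm), then the turn, a rotation vector about the tool's x, y, z in units of 120 degrees (1.0 is 120 degrees), then the closure, from 0 (fully open) to 1 (shut). A call has 1 to 10 rows; each row is the pose to reach, as a shift and turn from the pose commanded when the call began, along the tool's axes at that moment; what a row does not reach only later rows make up. A row lasts 1/10 s, in which the tool goes at most 50 mm and 8.59 degrees, less where a joint would pass 70% of its speed; a pose out of reach is approached as far as the arm can. A call with a number of a shift or a turn outside -1 to 1 is refused whole. A call with a gripper value outside its range is refused whole. The fingers move at their own pace and stop on an object; "newtons" is the grip in N (left out, the last holds). Time passes only in rows, so rows that repeat a pose let the fingers close. It gives the time, the measured TCP pose, the force, the opening and the grip force at its end, in the units of the state.
- observe(): the state, without advancing time (a new reading comes with each control period).
- grab_frame(name): name is "side" or "top"; returns the picture (480x640x3 uint8, red, green, blue); there is no depth.
- get_calibration(name): a dict with "fovy" (degrees; the focal length in pixels is half the picture's height over the tangent of half this angle, whatever the lens; pixels are square), "cx", "cy" (the principal point, pixels), "xyz" and "rotation" of the camera in the world. Camera axes: x right, y down, z forward; pixel columns grow to the right and rows downward; lengths in m; the calibration is good to about 2 mm. A picture is of the moment at which its call begins. get_calibration takes no time and is no camera call.
- job_done(): hands the job in; it is judged then, once.
The state is a dict: "clock": time; "qpos": joint angles; "qd": joint speeds; "joint_efforts": joint torques, N m; "position": TCP position; "tool_rot": TCP orientation; "force": force on the tool from outside, world axes, zero at the start; "moment": the same for the moment, N m; "grip_width": finger opening in m; "finger_force": force on a finger pad.
Only numpy, scipy, OpenCV 4.12 (cv2) and the standard library are available. Lean on these libraries where they do the work, as an engineer would, in place of code of your own. Each camera call takes 0.05 s, during which the arm holds its last target. There are 200 camera calls.

## Working session

There is one attempt and no reset: what is moved stays moved. The work goes in short steps, Python scripts to look and compute and a tool call to move; the robot and the scene stay as the last step left them, time stands still between calls to the robot, and variables do not carry over. Pictures are saved under pics/ and viewed, at most 14 in all, crops included, and the job is handed in when it is done.

Besides the shell and the picture viewer there is one more tool, called after ">>>" as a command line: name --pt "numbers of a row" for each row, then --argument value for the rest. play_rows: Moves the arm, as the interface text tells. Its arguments: {"type":"object","properties":{"deltas":{"type":"array"},"newtons":{"type":"number"}},"required":["deltas"]}

```bash
mkdir -p pics
cat > h.py <<'E'
from workcell import *
import numpy as np, cv2
from scipy.spatial.transform import Rotation as R
def cal(n):
    c=get_calibration(n); f=240/np.tan(np.radians(c['fovy'])/2)
    r=np.array(c['rotation'])
    M=r if r.shape==(3,3) else R.from_euler('xyz',r).as_matrix()
    return f,c['cx'],c['cy'],np.array(c['xyz']),M
def ray(n,u,v):
    f,cx,cy,p,M=cal(n); d=M@np.array([(u-cx)/f,(v-cy)/f,1]); return p,d/np.linalg.norm(d)
def atz(n,u,v,z):
    p,d=ray(n,u,v); return p+d*(z-p[2])/d[2]
def proj(n,X):
    f,cx,cy,p,M=cal(n); q=M.T@(np.array(X)-p); return np.round([cx+f*q[0]/q[2],cy+f*q[1]/q[2]],1)
def tri(a,b):
    (p,d),(q,e)=ray('side',*a),ray('top',*b)
    s=np.linalg.lstsq(np.c_[d,-e],q-p,rcond=None)[0]; A=p+s[0]*d;B=q+s[1]*e
    return (A+B)/2,np.linalg.norm(A-B)
def snap(n,f):
    im=grab_frame(n); cv2.imwrite('pics/'+f,im[:,:,::-1]); return im
E
python3 - <<'E'
from h import *
for n in('side','top'): snap(n,n+'0.png'); print(n,get_calibration(n))
print(observe())
E
```

```text
side {'fovy': 51.39777105009406, 'cx': 313.95192127999474, 'cy': 241.161880869077, 'xyz': array([ 0.33940883, -0.84616422,  0.73455725]), 'rotation': array([-2.21388174e+00, -4.85679741e-04, -2.01236999e-01])}
top {'fovy': 42.711484759890794, 'cx': 319.62779732346434, 'cy': 236.8745071126255, 'xyz': array([ 0.34355544, -0.01604402,  1.4643972 ]), 'rotation': array([-2.9999694 ,  0.01195325, -1.58096036])}
{'clock': 0.1, 'qpos': array([-1.25421503,  0.5219255 , -0.03629384,  1.5999328 ,  0.02120454,
        1.02110417, -0.11279318]), 'qd': array([-0.00023401, -0.00185349, -0.00151577, -0.00188238,  0.00082522,
        0.0010429 ,  0.00138072]), 'joint_efforts': array([ 4.33310604e-03, -9.28485632e+01,  1.98433846e+00, -3.70537770e+01,
        1.81656011e-02,  5.44511480e-03, -6.18542367e-05]), 'position': array([0.23569579, 0.57853884, 0.2308082 ]), 'tool_rot': array([-3.14061180e+00,  8.91639866e-05,  2.75478016e+00]), 'force': array([-0.52579105,  0.45101689, -0.01813062]), 'moment': array([-0.06904603,  0.01641589, -0.02567456]), 'finger_force': 0.0, 'grip_width': 0.08574310527280828}
```

View pics/side0.png

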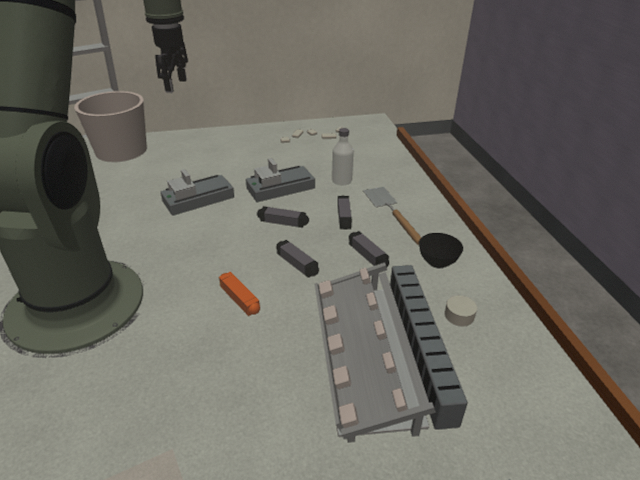

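View pics/top0.png

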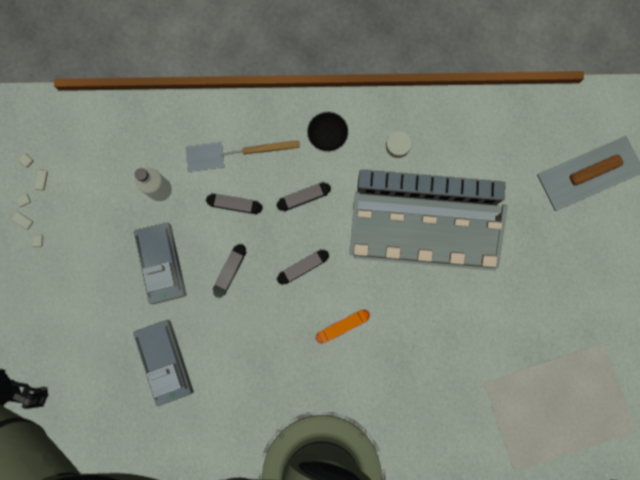

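Side picture: grey tampers at (283,216), (344,212), (368,248), (298,257); orange decoy (239,293); control boxes (198,192) and (281,180); rack at (375,345). 

Top picture:
- Tamper candidates: (234,204), (304,197), (229,270) and (303,266) are grey. (343,326) is the orange decoy, to be left alone.
- Tab candidates: boxes at (160,263) and (162,363). The first is farther from the base, so I choose it.

Next is one close crop to check.

Run:
```python
from h import *
im=cv2.imread('pics/top0.png')
cv2.imwrite('pics/c1.png',cv2.resize(im[165:310,125:335],(798,551),interpolation=cv2.INTER_CUBIC)) # x3.8
s=cv2.imread('pics/side0.png')
a=cv2.resize(s[150:225,150:330],(720,300),interpolation=cv2.INTER_CUBIC)
b=cv2.resize(im[160:285,340:520],(432,300),interpolation=cv2.INTER_CUBIC)
c=np.zeros((600,720,3),np.uint8); c[:300]=a; c[300:,:432]=b; cv2.imwrite('pics/c2.png',c)
# segmentation top
for n,z in(('top',.03),('side',.02)):
    I=cv2.imread(f'pics/{n}0.png'); g=I.max(2)
    m=(g<70).astype(np.uint8)
    k,l,st,ce=cv2.connectedComponentsWithStats(m)
    print(n,[(np.round(ce[i],1).tolist(),int(st[i,4])) for i in range(1,k) if 20<st[i,4]<1500])
for u,v in [(234,204),(304,197),(229,270),(303,266)]: print(im[v,u],atz('top',u,v,.03)[:2])
```

```text
top [([327.3, 131.3], 1219), ([145.3, 177.5], 21), ([371.2, 179.0], 34), ([386.4, 180.3], 35), ([401.4, 181.5], 36), ([416.5, 182.3], 37), ([431.7, 183.7], 36), ([446.8, 184.6], 37), ([461.9, 186.1], 39), ([477.0, 187.7], 41), ([303.3, 197.7], 258), ([492.0, 189.1], 42), ([428.5, 196.0], 836), ([211.1, 199.6], 93), ([255.5, 207.5], 120), ([498.3, 217.5], 29), ([171.9, 254.8], 44), ([176.3, 257.3], 58), ([239.9, 251.5], 124), ([322.8, 255.0], 99), ([282.4, 278.3], 99), ([218.8, 290.7], 85), ([181.6, 361.4], 139), ([179.7, 368.5], 81), ([178.2, 375.5], 29), ([238.2, 478.6], 33)]
side [([550.2, 4.8], 38), ([628.2, 15.3], 289), ([586.1, 13.8], 72), ([514.5, 23.7], 32), ([548.3, 24.4], 28), ([558.2, 26.3], 32), ([539.8, 38.3], 55), ([591.6, 40.3], 56), ([570.0, 53.2], 86), ([627.8, 57.5], 131), ([605.8, 70.1], 128), ([526.7, 84.1], 27), ([601.1, 91.8], 23), ([574.3, 96.0], 29), ([554.5, 104.4], 45), ([142.3, 112.8], 23), ([586.1, 126.2], 95), ([515.2, 129.9], 32), ([343.4, 133.2], 37), ([624.0, 150.2], 135), ([540.9, 151.7], 43), ([288.6, 168.5], 30), ([569.4, 174.5], 55), ([205.3, 178.6], 39), ([283.8, 183.1], 97), ([280.6, 190.3], 540), ([200.1, 194.2], 104), ([198.8, 201.6], 594), ([616.2, 195.2], 23), ([628.9, 197.6], 25), ([342.8, 197.0], 32), ([604.0, 203.4], 81), ([283.0, 218.2], 475), ([344.8, 222.2], 143), ([367.3, 251.4], 403), ([439.9, 249.0], 1159), ([297.9, 261.4], 450), ([405.4, 273.3], 45), ([409.3, 284.8], 47), ([88.0, 335.6], 316), ([414.4, 296.8], 51), ([419.4, 309.6], 56), ([0.8, 325.8], 21), ([424.2, 323.3], 59), ([429.8, 337.6], 64), ([435.5, 353.1], 70), ([441.9, 369.5], 75), ([448.5, 387.1], 86), ([413.0, 425.4], 37)]
[ 95  98 103] [0.62979392 0.20226275]
[ 95  99 104] [0.64468661 0.03529623]
[104 110 112] [0.47224924 0.21250947]
[ 98 102 107] [0.47970568 0.0387265 ]
```

View pics/c1.png

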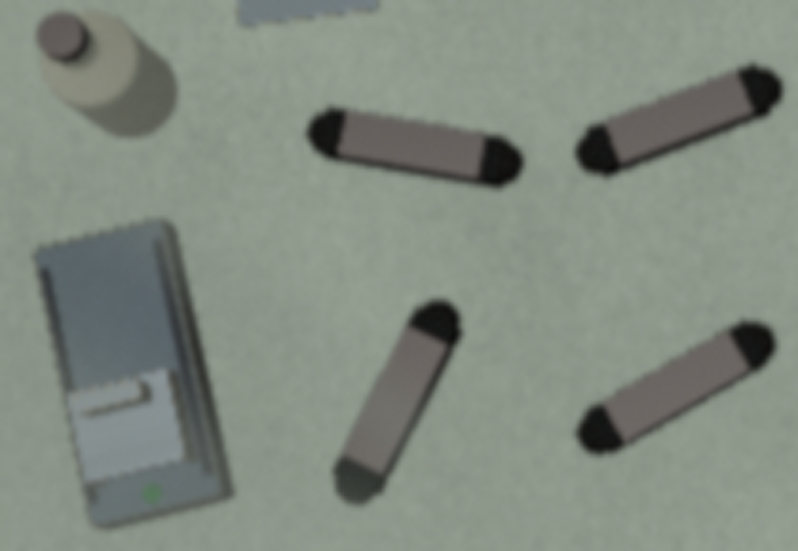

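View pics/c2.png

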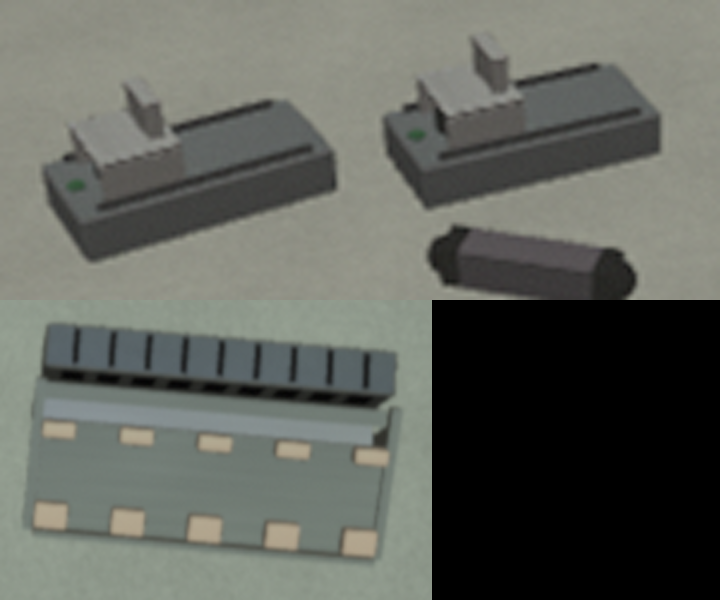

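The crop shows four grey tampers, all clear of each other. The chosen box is the farther one, with the tab's rib top at about top (155.5,270) and side (272,160). The rack guides show clearly.

```bash
cat >> h.py <<'E'
def blobs(I,lo,hi,dr,amin,amax):
    I=cv2.GaussianBlur(I,(3,3),0).astype(int); r,g,b=I[...,0],I[...,1],I[...,2]
    m=((r-g>=dr)&(r>=lo)&(r<=hi)).astype(np.uint8)
    k,l,st,ce=cv2.connectedComponentsWithStats(m,connectivity=4); out=[]
    for i in range(1,k):
        if amin<st[i,4]<amax:
            p=np.argwhere(l==i)[:,::-1].astype(np.float32); (c,s,a)=cv2.minAreaRect(p)
            if s[0]<s[1]: a+=90
            out.append((np.array(ce[i]),sorted(s),a,int(st[i,4])))
    return out
def tampers(I=None,z=.03):
    I=grab_frame('top') if I is None else I; o=[]
    for c,s,a,n in blobs(I,80,135,3,200,900):
        if 1.8<s[1]/s[0]<5:
            d=np.array([np.cos(np.radians(a)),np.sin(np.radians(a))])
            A=atz('top',*(c-20*d),z);B=atz('top',*(c+20*d),z);v=B-A
            th=np.arctan2(v[1],v[0]); th=(th+np.pi/2)%np.pi-np.pi/2
            o.append((np.round((A+B)[:2]/2,4).tolist(),round(float(th),3),np.round(c,1).tolist(),n,np.round(s,1).tolist()))
    return o
E
python3 - <<'E'
from h import *
T=cv2.imread('pics/top0.png')[:,:,::-1];S=cv2.imread('pics/side0.png')[:,:,::-1]
for t in tampers(T): print(t)
print('side');[print(np.round(c,1),np.round(s,1),n) for c,s,a,n in blobs(S,70,140,2,80,900) if c[1]>150]
for n,I in(('top',T),('side',S)):
    print(n,[(np.round(c,1).tolist(),k) for c,s,a,k in blobs(I,145,255,10,20,400)])
print('rib',tri((272,160),(155.5,270.3)))
E
```

```text
([0.7041, -0.6651], -1.17, [597.3, 169.0], 709, [13.6, 53.6])
([0.648, 0.0372], -1.205, [303.2, 195.7], 382, [10.5, 36.2])
([0.6326, 0.2051], 1.391, [232.8, 202.9], 388, [10.7, 36.2])
([0.4787, 0.0398], -1.06, [302.5, 266.5], 406, [10.9, 37.3])
side
[271.  180.6] [ 8.4 17.7] 130
[185.1 192.7] [ 8.7 20. ] 155
[343.9 207.6] [11.8 18.2] 211
[282.2 212.1] [ 7.1 33.9] 230
[406.5 225.7] [ 9.9 43.7] 383
[368.5 244.9] [ 9.7 34.1] 285
[296.6 253.2] [10.4 33.9] 312
[514.8 287.9] [ 1.6 67. ] 102
[365.2 278.1] [10.4 17.2] 106
[238.7 299.9] [19.  53.1] 402
[326.  291.8] [16.  18.3] 150
[371.2 301.9] [12.2 20. ] 134
[458.6 317.7] [18.2 31.3] 345
[330.7 316.4] [19.6 20.2] 193
[587.9 381.6] [  1.8 166. ] 256
[379.2 330.7] [11.8 24. ] 152
[335.8 345.7] [17.8 23.2] 205
[388.7 364.2] [12.8 23.4] 151
[342.  379.2] [18.7 23.6] 222
[399.2 401. ] [12.5 27.5] 168
[348.3 417.3] [22. 28.] 245
top [([430.0, 220.5], 22), ([462.4, 222.7], 34), ([495.1, 225.3], 44), ([360.7, 249.9], 101), ([392.8, 252.5], 103), ([424.7, 255.3], 105), ([457.0, 258.0], 109), ([489.2, 260.9], 112)]
side [([139.7, 99.0], 30), ([77.0, 107.4], 28), ([363.9, 273.3], 50), ([325.0, 286.3], 96), ([371.1, 298.5], 65), ([329.5, 312.0], 117), ([379.0, 326.9], 80), ([334.7, 341.2], 144), ([388.1, 359.9], 96), ([340.5, 374.5], 177), ([398.7, 397.5], 124), ([347.3, 412.9], 222)]
rib (array([0.46903518, 0.36591123, 0.09975988]), np.float64(0.0037368102572893757))
```

```bash
sed -i 's/135,3,200,900/135,1,200,900/' h.py
python3 - <<'E'
from h import *
from scipy.optimize import least_squares
T=cv2.imread('pics/top0.png')[:,:,::-1];S=cv2.imread('pics/side0.png')[:,:,::-1]
for t in tampers(T): print(t)
for a,b in [((343.9,207.6),(232.8,202.9)),((368.5,244.9),(303.2,195.7)),((296.6,253.2),(302.5,266.5)),((282.2,212.1),(229.5,269.5))]: print(tri(a,b))
up=sorted([c for c,s,a,k in blobs(T,130,255,5,15,400) if 205<c[1]<232 and c[0]>355],key=lambda c:c[0]); print(np.round(up,1))
lo=[(360.7,249.9),(392.8,252.5),(424.7,255.3),(457,258),(489.2,260.9)]
slo=[(325,286.3),(329.5,312),(334.7,341.2),(340.5,374.5),(347.3,412.9)]
sup=[(363.9,273.3),(371.1,298.5),(379,326.9),(388.1,359.9),(398.7,397.5)]
def frame(q):
    x,y,z,w=q; return np.array([x,y,z]),R.from_euler('z',w).as_matrix()@R.from_euler('y',-20,degrees=True).as_matrix()
def res(q):
    p,M=frame(q); r=[]
    for i in range(5):
        yy=.15-.075*i
        L=p+M@[-.057,yy,.003];U=p+M@[.028,yy,.003]
        r+=[proj('top',L)-lo[i],proj('side',L)-slo[i],proj('side',U)-sup[i]]
        if len(up)==5: r+=[proj('top',U)-up[i]]
    return np.ravel(r)
s=least_squares(res,[.55,-.2,.059,.05],diff_step=1e-3,x_scale=[.1,.1,.1,.1]); print(s.x,np.round(res(s.x).reshape(-1,2),1).tolist())
p,M=frame(s.x)
for i in range(4): print('bay',i+1,np.round(p+M@[0,.1125-.075*i,0],4))
print('tri lower guides z',[np.round(tri(a,b)[0],3).tolist() for a,b in zip(slo,lo)])
E
```

```text
([0.7042, -0.6652], -1.172, [597.4, 168.9], 733, [13.9, 54.9])
([0.6485, 0.0376], -1.214, [303.0, 195.5], 399, [11.1, 36.2])
([0.6332, 0.2051], 1.384, [232.8, 202.6], 404, [11.1, 36.2])
([0.4729, 0.2132], -0.457, [228.7, 269.8], 407, [11.2, 37.1])
([0.4788, 0.0398], -1.06, [302.5, 266.4], 446, [11.9, 37.3])
(array([0.63338333, 0.20552901, 0.02728221]), np.float64(0.000668545350160274))
(array([0.64909701, 0.03707319, 0.02862558]), np.float64(0.001858961730548968))
(array([0.4793471 , 0.03991223, 0.02847448]), np.float64(0.0013213940808530673))
(array([0.47306025, 0.21123053, 0.03083717]), np.float64(0.0005524525801562366))
[[364.3 213.7]
 [396.4 216.4]
 [428.8 219.2]
 [461.6 222. ]
 [494.4 225. ]]
[ 0.55473455 -0.24786662  0.05380536  0.05512507] [[2.0, 9.9], [-10.9, 4.4], [-12.3, 0.3], [-3.5, 10.4], [2.0, 5.2], [-5.6, 4.1], [-7.4, -0.5], [-3.1, 5.5], [2.2, 0.3], [0.2, 3.5], [-1.7, -1.5], [-3.0, 0.6], [1.9, -4.6], [6.9, 2.7], [4.7, -3.2], [-3.3, -4.4], [1.8, -9.6], [14.5, 1.5], [11.8, -5.0], [-3.7, -9.5]]
bay 1 [ 0.5485 -0.1355  0.0538]
bay 2 [ 0.5527 -0.2104  0.0538]
bay 3 [ 0.5568 -0.2853  0.0538]
bay 4 [ 0.5609 -0.3602  0.0538]
tri lower guides z [[0.515, -0.097, 0.041], [0.508, -0.171, 0.041], [0.501, -0.245, 0.04], [0.493, -0.32, 0.04], [0.486, -0.395, 0.039]]
```

```bash
sed -i 's/return np.round(\[cx+f\*q\[0\]\/q\[2\],cy+f\*q\[1\]\/q\[2\]\],1)/return np.array([cx+f*q[0]\/q[2],cy+f*q[1]\/q[2]])/' h.py
cat >> h.py <<'E'
def frame(q):
    x,y,z,w=q; return np.array([x,y,z]),R.from_euler('z',w).as_matrix()@R.from_euler('y',-20,degrees=True).as_matrix()
def plan(wps,cur=None):
    """wps: list of (pos,Rm,grip,nrows); prints rows relative to the current pose"""
    if cur is None: o=observe(); cur=(np.array(o['position']),R.from_euler('xyz',o['tool_rot']).as_matrix())
    for p,M,g,n in wps:
        s=cur[1].T@(np.array(p)-cur[0])/.5; w=R.from_matrix(cur[1].T@M).as_rotvec()/np.radians(120)
        print(n,'x',np.round(np.r_[s,w],3).tolist()+[g], 'OVER' if max(abs(np.r_[s,w]))>1 else '')
def down(yaw): return R.from_euler('xyz',[np.pi,0,yaw]).as_matrix()
E
python3 - <<'E'
from h import *
from scipy.optimize import least_squares
up=[[364.3,213.7],[396.4,216.4],[428.8,219.2],[461.6,222.],[494.4,225.]]
lo=[(360.7,249.9),(392.8,252.5),(424.7,255.3),(457,258),(489.2,260.9)]
slo=[(325,286.3),(329.5,312),(334.7,341.2),(340.5,374.5),(347.3,412.9)]
sup=[(363.9,273.3),(371.1,298.5),(379,326.9),(388.1,359.9),(398.7,397.5)]
def res(q,w=.4):
    p,M=frame(q); r=[]
    for i in range(5):
        yy=.15-.075*i
        L=p+M@[-.057,yy,.003];U=p+M@[.028,yy,.003]
        r+=[proj('top',L)-lo[i],proj('top',U)-up[i],w*(proj('side',L)-slo[i]),w*(proj('side',U)-sup[i])]
    return np.ravel(r)
s=least_squares(res,[.55,-.25,.059,-.09]); print(s.x.tolist(),np.round(res(s.x,1).reshape(-1,2),1).tolist())
p,M=frame(s.x)
for i in range(4): print('bay',i+1,np.round(p+M@[0,.1125-.075*i,0],4))
# first tamper approach
t=(0.6487,0.0375);th=-1.214
for y in (th,th+np.pi): print(y)
print('approach');plan([((*t,.12),down(th+np.pi),.35,10)])
E
```

```text
[0.5552221585307804, -0.25101455563591646, 0.05671345423135484, -0.09906044145887026] [[-0.1, -0.3], [-0.3, 0.1], [-0.2, 0.3], [-0.1, 0.1], [-0.2, -0.1], [0.1, 0.2], [-0.1, 0.3], [-0.3, 0.1], [0.1, -0.1], [0.2, 0.2], [-0.1, 0.2], [-0.2, 0.2], [0.0, -0.0], [0.1, 0.1], [0.0, 0.1], [-0.2, -0.2], [0.2, -0.1], [0.0, -0.1], [0.0, -0.2], [-0.3, -0.3]]
bay 1 [ 0.5663 -0.1391  0.0567]
bay 2 [ 0.5589 -0.2137  0.0567]
bay 3 [ 0.5515 -0.2883  0.0567]
bay 4 [ 0.5441 -0.363   0.0567]
-1.214
1.9275926535897931
approach
10 x [-1.173, -0.69, 0.222, -0.0, 0.0, 0.395, 0.35] OVER
```

Run:
```python
from h import *
t=(0.473,0.2125);M=down(-.457+np.pi)
plan([((*t,.16),M,.35,10)])
plan([((*t,.004),M,.35,5),((*t,.004),M,.9,5)],cur=(np.array([*t,.16]),M))
```

```text
10 x [-0.716, -0.499, 0.142, -0.0, 0.0, 0.034, 0.35] 
5 x [-0.0, -0.0, 0.312, 0.0, 0.0, 0.0, 0.35] 
5 x [-0.0, -0.0, 0.312, 0.0, 0.0, 0.0, 0.9]
```

>>> play_rows --pt "-0.716 -0.499 0.142 0 0 0.034 0.35" --pt "-0.716 -0.499 0.142 0 0 0.034 0.35" --pt "-0.716 -0.499 0.142 0 0 0.034 0.35" --pt "-0.716 -0.499 0.142 0 0 0.034 0.35" --pt "-0.716 -0.499 0.142 0 0 0.034 0.35" --pt "-0.716 -0.499 0.142 0 0 0.034 0.35" --pt "-0.716 -0.499 0.142 0 0 0.034 0.35" --pt "-0.716 -0.499 0.142 0 0 0.034 0.35" --pt "-0.716 -0.499 0.142 0 0 0.034 0.35" --pt "-0.716 -0.499 0.142 0 0 0.034 0.35" --newtons 80

```text
clock: 1.1
position: [0.4754, 0.207, 0.1594]
tool_rot: [-3.139, 0.001, 2.676]
force: [-1.8, 0.4, 0.5]
grip_width: 0.0552
finger_force: 0.0
```

>>> play_rows --pt "0 0 0 0 0 0 0.35" --pt "0 0 0.1 0 0 0 0.35" --pt "0 0 0.2 0 0 0 0.35" --pt "0 0 0.27 0 0 0 0.35" --pt "0 0 0.312 0 0 0 0.35" --pt "0 0 0.312 0 0 0 0.35" --pt "0 0 0.312 0 0 0 0.9" --pt "0 0 0.312 0 0 0 0.9" --pt "0 0 0.312 0 0 0 0.9" --pt "0 0 0.312 0 0 0 0.9" --newtons 80

```text
clock: 2.1
position: [0.4737, 0.2135, 0.0059]
tool_rot: [3.14, 0.001, 2.684]
force: [-2.7, 1.0, 9.5]
grip_width: 0.0286
finger_force: 80.2
```

>>> play_rows --pt "0 0 0 0 0 0 0.9" --pt "0 0 -0.06 0 0 0 0.9" --pt "0 0 -0.12 0 0 0 0.9" --pt "0 0 -0.2 0 0 0 0.9" --pt "0 0 -0.3 0 0 0 0.9" --pt "0 0 -0.36 0 0 0 0.9" --pt "0 0 -0.36 0 0 0 0.9" --pt "0 0 -0.36 0 0 0 0.9" --pt "0 0 -0.36 0 0 0 0.9"

```text
clock: 3.0
position: [0.4726, 0.2124, 0.1835]
tool_rot: [-3.14, -0.001, 2.684]
force: [-0.5, -0.3, -4.4]
grip_width: 0.0287
finger_force: 81.2
```

```bash
cat >> h.py <<'E'
def st():
    o=observe(); M=R.from_euler('xyz',o['tool_rot']).as_matrix()
    print(o['clock'],'p',np.round(o['position'],4),'rot',np.round(o['tool_rot'],3),'q',np.round(o['qpos'],2),'F',np.round(o['force'],1),'Mtool',np.round(M.T@o['moment'],3),'w',round(o['grip_width'],4),'ff',round(o['finger_force'],1))
E
python3 -c "
from h import *
st()"
```

```text
3.0 p [0.4726 0.2124 0.1835] rot [-3.140e+00 -1.000e-03  2.684e+00] q [-0.57  0.42  0.04  1.93 -0.03  0.8   0.6 ] F [-0.5 -0.3 -4.4] Mtool [ 0.005 -0.194 -0.   ] w 0.0287 ff 81.2
```

```bash
cat >> h.py <<'E'
Q=[0.5552,-0.2510,0.058,-0.0991]
def bay(i,sign,dx,dz):  # sign +1: heavy along tool +x ; dz above home along slope normal ; TCP 9 mm past bar centre
    p,M=frame(Q); Rt=np.c_[-sign*M[:,0],sign*M[:,1],-M[:,2]]
    return p+M@[dx,.1125-.075*(i-1),dz-.009],Rt
def place(i,sign,dx=.0015):
    H,Rt=bay(i,sign,dx,.10); print('to hover');plan([(H,Rt,.9,10)])
    plan([(bay(i,sign,dx,d)[0],Rt,.9,1) for d in(.05,.025,.012,.005,.002)]+[(bay(i,sign,dx,.12)[0],Rt,.5,1)],cur=(H,Rt))
E
python3 - <<'E'
from h import *
place(4,1)
# intermediate
H,Rt=bay(4,1,.0015,.10);print(H)
E
```

```text
to hover
10 x [-0.581, -0.99, 0.08, -0.03, -0.165, -0.169, 0.9] 
1 x [-0.0, 0.0, 0.1, 0.0, 0.0, 0.0, 0.9] 
1 x [0.0, 0.0, 0.15, 0.0, 0.0, 0.0, 0.9] 
1 x [-0.0, 0.0, 0.176, 0.0, 0.0, 0.0, 0.9] 
1 x [-0.0, 0.0, 0.19, 0.0, 0.0, 0.0, 0.9] 
1 x [0.0, -0.0, 0.196, 0.0, 0.0, 0.0, 0.9] 
1 x [-0.0, 0.0, -0.04, 0.0, 0.0, 0.0, 0.5] 
[ 0.51450099 -0.36000816  0.14402506]
```

>>> play_rows --pt "-0.581 -0.99 0.08 -0.03 -0.165 -0.169 0.9" --pt "-0.581 -0.99 0.08 -0.03 -0.165 -0.169 0.9" --pt "-0.581 -0.99 0.08 -0.03 -0.165 -0.169 0.9" --pt "-0.581 -0.99 0.08 -0.03 -0.165 -0.169 0.9" --pt "-0.581 -0.99 0.08 -0.03 -0.165 -0.169 0.9" --pt "-0.581 -0.99 0.08 -0.03 -0.165 -0.169 0.9" --pt "-0.581 -0.99 0.08 -0.03 -0.165 -0.169 0.9" --pt "-0.581 -0.99 0.08 -0.03 -0.165 -0.169 0.9" --pt "-0.581 -0.99 0.08 -0.03 -0.165 -0.169 0.9" --pt "-0.581 -0.99 0.08 -0.03 -0.165 -0.169 0.9"

```text
clock: 4.0
position: [0.5033, -0.1814, 0.1547]
tool_rot: [3.141, 0.346, 3.042]
force: [0.6, 0.7, -3.4]
grip_width: 0.0286
finger_force: 81.3
```

Run:
```python
from h import *
place(4,1);st()
```

```text
to hover
10 x [-0.047, -0.353, 0.039, 0.0, -0.001, -0.0, 0.9] 
1 x [-0.0, 0.0, 0.1, 0.0, 0.0, 0.0, 0.9] 
1 x [0.0, 0.0, 0.15, 0.0, 0.0, 0.0, 0.9] 
1 x [-0.0, 0.0, 0.176, 0.0, 0.0, 0.0, 0.9] 
1 x [-0.0, 0.0, 0.19, 0.0, 0.0, 0.0, 0.9] 
1 x [0.0, -0.0, 0.196, 0.0, 0.0, 0.0, 0.9] 
1 x [-0.0, 0.0, -0.04, 0.0, 0.0, 0.0, 0.5] 
4.0 p [ 0.5033 -0.1814  0.1547] rot [3.141 0.346 3.042] q [ 0.46  0.38 -0.24  2.18  0.13  0.26  1.61] F [ 0.6  0.7 -3.4] Mtool [-0.01   0.408 -0.028] w 0.0286 ff 81.3
```

>>> play_rows --pt "-0.047 -0.353 0.039 0 0 0 0.9" --pt "-0.047 -0.353 0.039 0 0 0 0.9" --pt "-0.047 -0.353 0.039 0 0 0 0.9" --pt "-0.047 -0.353 0.039 0 0 0 0.9" --pt "-0.047 -0.353 0.039 0 0 0 0.9" --pt "-0.047 -0.353 0.039 0 0 0 0.9" --pt "-0.047 -0.353 0.039 0 0 0 0.9" --pt "-0.047 -0.353 0.039 0 0 0 0.9"

```text
clock: 4.8
position: [0.5152, -0.3578, 0.1455]
tool_rot: [3.141, 0.348, 3.043]
force: [0.0, 0.4, -3.7]
grip_width: 0.0282
finger_force: 81.6
```

```bash
cat >> h.py <<'E'
def place2(i,sign,dx=.0015):
    H,Rt=bay(i,sign,dx,.10); plan([(bay(i,sign,dx,d)[0],Rt,.9,1) for d in(.10,.05,.025,.012,.005,.002)]+[(bay(i,sign,dx,.10)[0],Rt,.5,1)])
E
python3 - <<'E'
from h import *
st();place2(4,1);snap('side','s1.png')
E
```

```text
4.8 p [ 0.5152 -0.3578  0.1455] rot [3.141 0.348 3.043] q [ 0.89  0.54 -0.39  1.92  0.1   0.4   1.97] F [ 0.   0.4 -3.7] Mtool [ 0.043  0.484 -0.033] w 0.0282 ff 81.6
1 x [0.002, -0.004, 0.002, 0.0, -0.001, 0.0, 0.9] 
1 x [0.002, -0.005, 0.102, 0.0, -0.001, 0.0, 0.9] 
1 x [0.002, -0.005, 0.152, 0.0, -0.001, 0.0, 0.9] 
1 x [0.002, -0.005, 0.178, 0.0, -0.001, 0.0, 0.9] 
1 x [0.002, -0.005, 0.192, 0.0, -0.001, 0.0, 0.9] 
1 x [0.002, -0.005, 0.198, 0.0, -0.001, 0.0, 0.9] 
1 x [0.002, -0.004, 0.002, 0.0, -0.001, 0.0, 0.5]
```

View pics/s1.png

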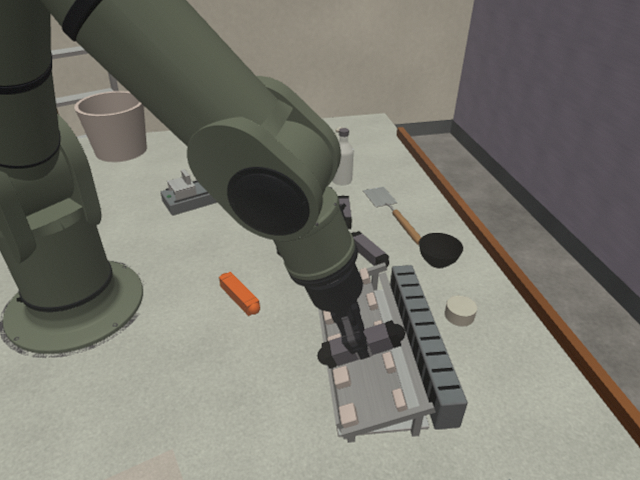

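The picture shows the tamper held along the slope above the rack, at (360,342). The moment change on tilting agrees with the sign convention (heavy end = tool +x), so I'm placing it.

>>> play_rows --pt "0.002 -0.004 0.05 0 0 0 0.9" --pt "0.002 -0.004 0.1 0 0 0 0.9" --pt "0.002 -0.005 0.15 0 0 0 0.9" --pt "0.002 -0.005 0.178 0 0 0 0.9" --pt "0.002 -0.005 0.192 0 0 0 0.9" --pt "0.002 -0.005 0.198 0 0 0 0.9" --pt "0.002 -0.005 0.198 0 0 0 0.9" --pt "0.002 -0.005 0.198 0 0 0 0.9"

```text
clock: 5.65
position: [0.5475, -0.3653, 0.0533]
tool_rot: [-3.141, 0.349, 3.042]
force: [0.7, 0.3, -3.5]
grip_width: 0.0289
finger_force: 83.3
```

Run:
```python
from h import *
st();p,M=bay(4,1,.0015,0);o=observe();print(frame(Q)[1].T@(o['position']-p))
```

```text
5.65 p [ 0.5475 -0.3653  0.0533] rot [-3.141  0.349  3.042] q [ 0.79  0.72 -0.3   1.89  0.15  0.25  1.92] F [ 0.7  0.3 -3.5] Mtool [0.067 0.45  0.032] w 0.0289 ff 83.3
[ 0.00032997 -0.00203313  0.00336125]
```

>>> play_rows --pt "0 0.004 0.004 0 0 0 0.9" --pt "0 0.004 0.004 0 0 0 0.6" --pt "0 0.004 0.004 0 0 0 0.5" --pt "0 0.004 0.004 0 0 0 0.5" --pt "0 0.004 -0.05 0 0 0 0.5" --pt "0 0.004 -0.12 0 0 0 0.5" --pt "0 0.004 -0.2 0 0 0 0.5" --pt "0 0.004 -0.25 0 0 0 0.5" --pt "0 0.004 -0.25 0 0 0 0.5"

```text
clock: 6.55
position: [0.5054, -0.3599, 0.1735]
tool_rot: [-3.138, 0.352, 3.042]
force: [0.3, -0.4, 0.2]
grip_width: 0.0429
finger_force: 0.0
```

```bash
cat >> h.py <<'E'
def go(p,M,g=.35,cap=.95):
    """hover rows; if the way is long, prints a first leg and a second leg planned from it"""
    o=observe(); c=np.array(o['position']);C=R.from_euler('xyz',o['tool_rot'])
    from scipy.spatial.transform import Slerp
    S=Slerp([0,1],R.from_matrix([C.as_matrix(),M])); d=np.array(p)-c; ang=np.degrees((C.inv()*R.from_matrix(M)).magnitude())
    n=int(np.ceil(max(np.linalg.norm(d)/.4,ang/70))); print('legs',n,'len',np.linalg.norm(d).round(3),'ang',round(ang))
    prev=(c,C.as_matrix())
    for k in range(1,n+1):
        nx=(c+d*k/n,S(k/n).as_matrix()); plan([(*nx,g,10)],cur=prev); prev=nx
E
python3 - <<'E'
from h import *
st();I=snap('top','t1.png')
ts=tampers(I); [print(t) for t in ts]
for t in ts:
  if t[0][1]<.02: continue
  az=np.arctan2(t[0][1],t[0][0])
  for k in(0,1):
    y=t[1]+k*np.pi; print(t[0],'yaw',round(y,2),'q7',round(y-np.pi/2-az,2)); go((*t[0],.16),down(y))
J=cv2.resize(I[150:290,330:530],(800,560),interpolation=cv2.INTER_CUBIC)[:,:,::-1]; cv2.imwrite('pics/c3.png',J)
E
```

```text
6.55 p [ 0.5054 -0.3599  0.1735] rot [-3.138  0.352  3.042] q [ 0.93  0.49 -0.42  1.92  0.09  0.45  1.98] F [ 0.3 -0.4  0.2] Mtool [0.047 0.352 0.017] w 0.0429 ff 0.0
([0.7039, -0.6646], -1.172, [597.1, 169.0], 740, [13.9, 54.9])
([0.6483, 0.0373], -1.209, [303.1, 195.5], 410, [11.2, 36.8])
([0.6324, 0.2047], 1.379, [233.0, 202.9], 431, [12.1, 36.6])
([0.4787, 0.0398], -1.055, [302.5, 266.5], 450, [12.1, 37.7])
[0.6483, 0.0373] yaw -1.21 q7 -2.84
legs 2 len 0.422 ang 118
10 x [-0.092, 0.409, 0.045, -0.085, 0.052, -0.48, 0.35] 
10 x [-0.396, 0.129, 0.069, -0.085, 0.052, -0.48, 0.35] 
[0.6483, 0.0373] yaw 1.93 q7 0.3
legs 2 len 0.422 ang 66
10 x [-0.092, 0.409, 0.045, 0.046, 0.075, 0.262, 0.35] 
10 x [0.132, 0.401, 0.008, 0.046, 0.075, 0.262, 0.35] 
[0.6324, 0.2047] yaw 1.38 q7 -0.5
legs 2 len 0.578 ang 97
10 x [-0.062, 0.574, 0.034, 0.069, 0.064, 0.392, 0.35] 
10 x [0.379, 0.436, -0.022, 0.069, 0.064, 0.392, 0.35] 
[0.6324, 0.2047] yaw 4.52 q7 2.64
legs 2 len 0.578 ang 87
10 x [-0.062, 0.574, 0.034, -0.062, 0.067, -0.349, 0.35] 
10 x [-0.434, 0.377, 0.062, -0.062, 0.067, -0.349, 0.35] 
[0.4787, 0.0398] yaw -1.05 q7 -2.71
legs 2 len 0.4 ang 126
10 x [0.066, 0.395, -0.013, -0.092, 0.047, -0.516, 0.35] 
10 x [-0.318, 0.24, 0.041, -0.092, 0.047, -0.516, 0.35] 
[0.4787, 0.0398] yaw 2.09 q7 0.43
legs 2 len 0.4 ang 58
10 x [0.066, 0.395, -0.013, 0.039, 0.077, 0.225, 0.35] 
10 x [0.241, 0.319, -0.017, 0.039, 0.077, 0.225, 0.35]
```

View pics/c3.png

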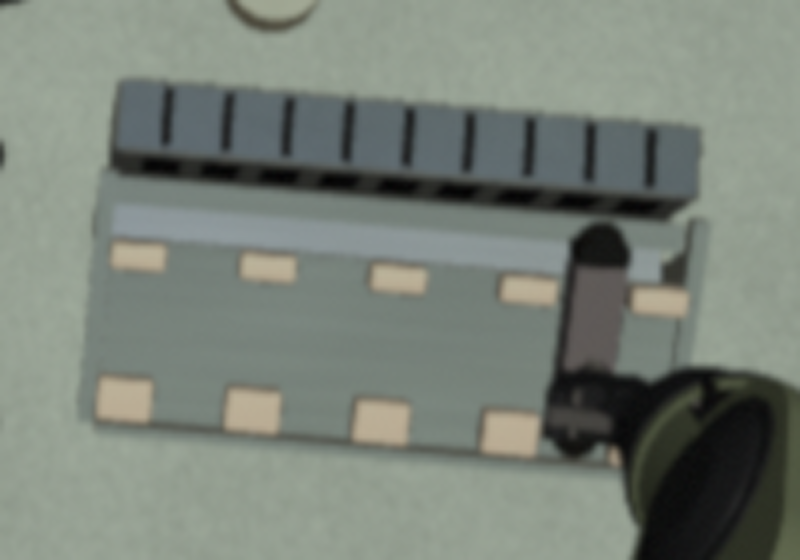

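The crop shows tamper 1 lying home in bay 4, low end at the lip and not rocked back. Next is the tamper at (0.648, 0.037).

>>> play_rows --pt "-0.092 0.409 0.045 0.046 0.075 0.262 0.35" --pt "-0.092 0.409 0.045 0.046 0.075 0.262 0.35" --pt "-0.092 0.409 0.045 0.046 0.075 0.262 0.35" --pt "-0.092 0.409 0.045 0.046 0.075 0.262 0.35" --pt "-0.092 0.409 0.045 0.046 0.075 0.262 0.35" --pt "-0.092 0.409 0.045 0.046 0.075 0.262 0.35" --pt "-0.092 0.409 0.045 0.046 0.075 0.262 0.35"

```text
clock: 7.3
position: [0.5785, -0.1537, 0.1632]
tool_rot: [3.091, 0.171, 2.485]
force: [-0.2, -0.7, -0.4]
grip_width: 0.0556
finger_force: 0.0
```

>>> play_rows --pt "0.132 0.401 0.008 0.046 0.075 0.262 0.35" --pt "0.132 0.401 0.008 0.046 0.075 0.262 0.35" --pt "0.132 0.401 0.008 0.046 0.075 0.262 0.35" --pt "0.132 0.401 0.008 0.046 0.075 0.262 0.35" --pt "0.132 0.401 0.008 0.046 0.075 0.262 0.35" --pt "0.132 0.401 0.008 0.046 0.075 0.262 0.35" --pt "0.132 0.401 0.008 0.046 0.075 0.262 0.35" --pt "0.132 0.401 0.008 0.046 0.075 0.262 0.35"

```text
clock: 8.1
position: [0.6473, 0.0364, 0.1588]
tool_rot: [-3.14, -0.001, 1.931]
force: [0.1, 0.2, 0.7]
grip_width: 0.0559
finger_force: 0.0
```

```bash
cat >> h.py <<'E'
def pick(t,yaw):
    M=down(yaw); plan([((*t,z),M,.35,1) for z in(.16,.1,.06,.03,.004)]+[((*t,.004),M,.9,4)])
    plan([((*t,z),M,.9,1) for z in(.035,.065,.1,.15,.18)],cur=(np.array([*t,.004]),M))
E
python3 - <<'E'
from h import *
st();pick((.6483,.0373),-1.21+np.pi)
E
```

```text
8.1 p [0.6473 0.0364 0.1588] rot [-3.140e+00 -1.000e-03  1.931e+00] q [-0.21  0.64  0.09  1.6  -0.07  0.9   0.27] F [0.1 0.2 0.7] Mtool [ 0.072 -0.04  -0.043] w 0.0559 ff 0.0
1 x [0.001, 0.003, -0.002, -0.001, -0.001, -0.0, 0.35] 
1 x [0.001, 0.003, 0.118, -0.001, -0.001, -0.0, 0.35] 
1 x [0.001, 0.003, 0.198, -0.001, -0.001, -0.0, 0.35] 
1 x [0.001, 0.003, 0.258, -0.001, -0.001, -0.0, 0.35] 
1 x [0.001, 0.003, 0.31, -0.001, -0.001, -0.0, 0.35] 
4 x [0.001, 0.003, 0.31, -0.001, -0.001, -0.0, 0.9] 
1 x [0.0, 0.0, -0.062, 0.0, 0.0, 0.0, 0.9] 
1 x [0.0, 0.0, -0.122, 0.0, 0.0, 0.0, 0.9] 
1 x [0.0, 0.0, -0.192, 0.0, 0.0, 0.0, 0.9] 
1 x [0.0, 0.0, -0.292, 0.0, 0.0, 0.0, 0.9] 
1 x [0.0, 0.0, -0.352, 0.0, 0.0, 0.0, 0.9]
```

>>> play_rows --pt "0.001 0.003 0.03 0 0 0 0.35" --pt "0.001 0.003 0.12 0 0 0 0.35" --pt "0.001 0.003 0.2 0 0 0 0.35" --pt "0.001 0.003 0.26 0 0 0 0.35" --pt "0.001 0.003 0.31 0 0 0 0.35" --pt "0.001 0.003 0.31 0 0 0 0.35" --pt "0.001 0.003 0.31 0 0 0 0.9" --pt "0.001 0.003 0.31 0 0 0 0.9" --pt "0.001 0.003 0.31 0 0 0 0.9" --pt "0.001 0.003 0.31 0 0 0 0.9"

```text
clock: 9.1
position: [0.6495, 0.0391, 0.0056]
tool_rot: [3.141, -0.001, 1.932]
force: [-1.2, -2.4, 9.3]
grip_width: 0.0283
finger_force: 79.9
```

>>> play_rows --pt "0 0 0 0 0 0 0.9" --pt "0 0 -0.06 0 0 0 0.9" --pt "0 0 -0.12 0 0 0 0.9" --pt "0 0 -0.2 0 0 0 0.9" --pt "0 0 -0.29 0 0 0 0.9" --pt "0 0 -0.35 0 0 0 0.9" --pt "0 0 -0.35 0 0 0 0.9" --pt "0 0 -0.35 0 0 0 0.9" --pt "0 0 -0.35 0 0 0 0.9"

```text
clock: 10.0
position: [0.6481, 0.0393, 0.1777]
tool_rot: [-3.139, -0.002, 1.933]
force: [-0.3, -0.6, -5.3]
grip_width: 0.0287
finger_force: 80.6
```

Run:
```python
from h import *
st()
for s in(1,-1): print(s);go(*bay(3,s,.0015,.1),g=.9)
```

```text
10.0 p [0.6481 0.0393 0.1777] rot [-3.139e+00 -2.000e-03  1.933e+00] q [-0.21  0.62  0.09  1.58 -0.07  0.94  0.27] F [-0.3 -0.6 -5.3] Mtool [ 0.006 -0.235  0.002] w 0.0287 ff 80.6
1
legs 1 len 0.35 ang 66
10 x [-0.518, -0.466, 0.067, -0.093, -0.151, -0.524, 0.9] 
-1
legs 2 len 0.35 ang 117
10 x [-0.259, -0.233, 0.034, -0.086, 0.053, 0.479, 0.9] 
10 x [-0.337, 0.094, -0.016, -0.086, 0.053, 0.479, 0.9]
```

>>> play_rows --pt "-0.518 -0.466 0.067 -0.093 -0.151 -0.524 0.9" --pt "-0.518 -0.466 0.067 -0.093 -0.151 -0.524 0.9" --pt "-0.518 -0.466 0.067 -0.093 -0.151 -0.524 0.9" --pt "-0.518 -0.466 0.067 -0.093 -0.151 -0.524 0.9" --pt "-0.518 -0.466 0.067 -0.093 -0.151 -0.524 0.9" --pt "-0.518 -0.466 0.067 -0.093 -0.151 -0.524 0.9" --pt "-0.518 -0.466 0.067 -0.093 -0.151 -0.524 0.9" --pt "-0.518 -0.466 0.067 -0.093 -0.151 -0.524 0.9" --pt "-0.518 -0.466 0.067 -0.093 -0.151 -0.524 0.9" --pt "-0.518 -0.466 0.067 -0.093 -0.151 -0.524 0.9"

```text
clock: 11.0
position: [0.52, -0.2873, 0.1435]
tool_rot: [3.14, 0.349, 3.039]
force: [0.5, 1.0, -4.7]
grip_width: 0.0287
finger_force: 81.2
```

>>> play_rows --pt "0 0 0 0 0 0 0.9" --pt "0 0 0 0 0 0 0.9"

```text
clock: 11.2
position: [0.5231, -0.2842, 0.1449]
tool_rot: [3.14, 0.35, 3.041]
force: [0.3, 0.8, -4.8]
grip_width: 0.0287
finger_force: 81.2
```

Run:
```python
from h import *
st();place2(3,1)
```

```text
11.2 p [ 0.5231 -0.2842  0.1449] rot [3.14  0.35  3.041] q [ 0.74  0.49 -0.36  2.02  0.14  0.33  1.79] F [ 0.3  0.8 -4.8] Mtool [0.014 0.456 0.039] w 0.0287 ff 81.2
1 x [0.003, -0.003, 0.001, 0.0, 0.001, -0.001, 0.9] 
1 x [0.003, -0.003, 0.101, 0.0, 0.001, -0.001, 0.9] 
1 x [0.003, -0.003, 0.151, 0.0, 0.001, -0.001, 0.9] 
1 x [0.003, -0.003, 0.177, 0.0, 0.001, -0.001, 0.9] 
1 x [0.003, -0.003, 0.191, 0.0, 0.001, -0.001, 0.9] 
1 x [0.003, -0.003, 0.197, 0.0, 0.001, -0.001, 0.9] 
1 x [0.003, -0.003, 0.001, 0.0, 0.001, -0.001, 0.5]
```

>>> play_rows --pt "0.002 -0.002 0.05 0 0 0 0.9" --pt "0.002 -0.002 0.1 0 0 0 0.9" --pt "0.002 -0.002 0.15 0 0 0 0.9" --pt "0.002 -0.002 0.178 0 0 0 0.9" --pt "0.002 -0.002 0.192 0 0 0 0.9" --pt "0.002 -0.002 0.2 0 0 0 0.9" --pt "0.002 -0.002 0.2 0 0 0 0.9" --pt "0.002 -0.002 0.2 0 0 0 0.9"

```text
clock: 12.0
position: [0.556, -0.2893, 0.0518]
tool_rot: [3.141, 0.351, 3.042]
force: [-1.2, 1.7, -0.2]
grip_width: 0.0286
finger_force: 81.7
```

```bash
cat >> h.py <<'E'
def chk(i,s):
    p,M=bay(i,s,.0015,0);o=observe();print('err mm in rack axes',np.round(1e3*frame(Q)[1].T@(o['position']-p),1),o['force'].round(1),o['grip_width'])
E
python3 - <<'E'
from h import *
chk(3,1)
E
```

```text
err mm in rack axes [ 0.7 -0.5  1.6] [-1.2  1.7 -0.2] 0.028648373391639708
```

>>> play_rows --pt "0 0 0 0 0 0 0.9" --pt "0 0 0 0 0 0 0.6" --pt "0 0 0 0 0 0 0.5" --pt "0 0 0 0 0 0 0.5" --pt "0 0 -0.05 0 0 0 0.5" --pt "0 0 -0.12 0 0 0 0.5" --pt "0 0 -0.2 0 0 0 0.5" --pt "0 0 -0.25 0 0 0 0.5" --pt "0 0 -0.25 0 0 0 0.5"

```text
clock: 12.9
position: [0.5132, -0.2867, 0.1717]
tool_rot: [-3.139, 0.355, 3.041]
force: [0.3, 0.3, -0.2]
grip_width: 0.0427
finger_force: 0.0
```

Run:
```python
from h import *
st();I=snap('top','t2.png')
ts=tampers(I); [print(t) for t in ts]
for t in ts:
  if t[0][1]<.0: continue
  y=t[1]%np.pi; print(t[0],'yaw',round(y,3)); go((*t[0],.16),down(y))
```

```text
12.9 p [ 0.5132 -0.2867  0.1717] rot [-3.139  0.355  3.041] q [ 0.84  0.45 -0.46  2.02  0.2   0.38  1.74] F [ 0.3  0.3 -0.2] Mtool [0.032 0.353 0.05 ] w 0.0427 ff 0.0
([0.7038, -0.6645], -1.17, [597.1, 169.0], 742, [13.9, 55.0])
([0.6322, 0.205], 1.381, [232.9, 203.0], 437, [11.9, 37.1])
([0.5725, -0.299], -0.154, [445.7, 225.3], 296, [11.9, 26.3])
([0.4787, 0.0398], -1.056, [302.5, 266.5], 448, [11.8, 37.7])
[0.6322, 0.205] yaw 1.381
legs 2 len 0.506 ang 97
10 x [-0.061, 0.501, 0.033, 0.07, 0.064, 0.392, 0.35] 
10 x [0.325, 0.387, -0.018, 0.07, 0.064, 0.392, 0.35] 
[0.4787, 0.0398] yaw 2.086
legs 1 len 0.328 ang 58
10 x [0.133, 0.642, -0.029, 0.08, 0.156, 0.451, 0.35]
```

>>> play_rows --pt "0.133 0.642 -0.029 0.08 0.156 0.451 0.35" --pt "0.133 0.642 -0.029 0.08 0.156 0.451 0.35" --pt "0.133 0.642 -0.029 0.08 0.156 0.451 0.35" --pt "0.133 0.642 -0.029 0.08 0.156 0.451 0.35" --pt "0.133 0.642 -0.029 0.08 0.156 0.451 0.35" --pt "0.133 0.642 -0.029 0.08 0.156 0.451 0.35" --pt "0.133 0.642 -0.029 0.08 0.156 0.451 0.35" --pt "0.133 0.642 -0.029 0.08 0.156 0.451 0.35" --pt "0.133 0.642 -0.029 0.08 0.156 0.451 0.35" --pt "0.133 0.642 -0.029 0.08 0.156 0.451 0.35"

```text
clock: 13.95
position: [0.4778, 0.0415, 0.1583]
tool_rot: [-3.139, -0.003, 2.09]
force: [-0.2, -1.1, 0.6]
grip_width: 0.0554
finger_force: 0.0
```

Run:
```python
from h import *
st();pick((.4787,.0398),2.086)
[print(t) for t in tampers()]
```

```text
13.95 p [0.4778 0.0415 0.1583] rot [-3.139e+00 -3.000e-03  2.090e+00] q [-0.14  0.4  -0.09  2.04  0.05  0.71  0.26] F [-0.2 -1.1  0.6] Mtool [ 0.02  -0.014 -0.034] w 0.0554 ff 0.0
1 x [-0.004, -0.0, -0.003, -0.001, -0.001, 0.002, 0.35] 
1 x [-0.004, 0.0, 0.117, -0.001, -0.001, 0.002, 0.35] 
1 x [-0.004, 0.0, 0.197, -0.001, -0.001, 0.002, 0.35] 
1 x [-0.004, 0.0, 0.257, -0.001, -0.001, 0.002, 0.35] 
1 x [-0.005, 0.001, 0.309, -0.001, -0.001, 0.002, 0.35] 
4 x [-0.005, 0.001, 0.309, -0.001, -0.001, 0.002, 0.9] 
1 x [-0.0, 0.0, -0.062, 0.0, 0.0, 0.0, 0.9] 
1 x [-0.0, 0.0, -0.122, 0.0, 0.0, 0.0, 0.9] 
1 x [-0.0, 0.0, -0.192, 0.0, 0.0, 0.0, 0.9] 
1 x [-0.0, 0.0, -0.292, 0.0, 0.0, 0.0, 0.9] 
1 x [-0.0, 0.0, -0.352, 0.0, 0.0, 0.0, 0.9] 
([0.7038, -0.6643], -1.17, [597.0, 169.1], 742, [13.9, 54.9])
([0.6322, 0.205], 1.391, [232.9, 203.0], 438, [12.2, 37.2])
([0.5582, -0.2965], -0.137, [444.9, 231.3], 446, [12.1, 37.6])
```

>>> play_rows --pt "-0.002 0 0.03 0 0 0.002 0.35" --pt "-0.002 0 0.12 0 0 0.002 0.35" --pt "-0.002 0 0.2 0 0 0.002 0.35" --pt "-0.002 0 0.26 0 0 0.002 0.35" --pt "-0.002 0 0.31 0 0 0.002 0.35" --pt "-0.002 0 0.31 0 0 0.002 0.35" --pt "-0.002 0 0.31 0 0 0.002 0.9" --pt "-0.002 0 0.31 0 0 0.002 0.9" --pt "-0.002 0 0.31 0 0 0.002 0.9" --pt "-0.002 0 0.31 0 0 0.002 0.9"

```text
clock: 15.0
position: [0.4787, 0.0397, 0.0056]
tool_rot: [3.141, -0.002, 2.082]
force: [-2.3, -2.7, 11.1]
grip_width: 0.0286
finger_force: 80.3
```

>>> play_rows --pt "0 0 0 0 0 0 0.9" --pt "0 0 -0.06 0 0 0 0.9" --pt "0 0 -0.12 0 0 0 0.9" --pt "0 0 -0.2 0 0 0 0.9" --pt "0 0 -0.29 0 0 0 0.9" --pt "0 0 -0.35 0 0 0 0.9" --pt "0 0 -0.35 0 0 0 0.9" --pt "0 0 -0.35 0 0 0 0.9" --pt "0 0 -0.35 0 0 0 0.9"

```text
clock: 15.9
position: [0.4777, 0.0397, 0.1784]
tool_rot: [-3.139, -0.003, 2.083]
force: [0.6, -0.2, -4.8]
grip_width: 0.0281
finger_force: 81.3
```

Run:
```python
from h import *
st()
for s in(1,-1): print(s);go(*bay(2,s,.0015,.1),g=.9)
```

```text
15.9 p [0.4777 0.0397 0.1784] rot [-3.139e+00 -3.000e-03  2.083e+00] q [-0.13  0.37 -0.09  2.02  0.05  0.76  0.26] F [ 0.6 -0.2 -4.8] Mtool [-0.034  0.197 -0.01 ] w 0.0281 ff 81.3
1
legs 1 len 0.258 ang 58
10 x [-0.487, -0.155, 0.068, -0.08, -0.156, -0.453, 0.9] 
-1
legs 2 len 0.258 ang 126
10 x [-0.244, -0.078, 0.034, -0.092, 0.047, 0.514, 0.9] 
10 x [-0.188, 0.176, 0.02, -0.092, 0.047, 0.514, 0.9]
```

>>> play_rows --pt "-0.244 -0.078 0.034 -0.092 0.047 0.514 0.9" --pt "-0.244 -0.078 0.034 -0.092 0.047 0.514 0.9" --pt "-0.244 -0.078 0.034 -0.092 0.047 0.514 0.9" --pt "-0.244 -0.078 0.034 -0.092 0.047 0.514 0.9" --pt "-0.244 -0.078 0.034 -0.092 0.047 0.514 0.9" --pt "-0.244 -0.078 0.034 -0.092 0.047 0.514 0.9" --pt "-0.244 -0.078 0.034 -0.092 0.047 0.514 0.9" --pt "-0.244 -0.078 0.034 -0.092 0.047 0.514 0.9" --pt "-0.244 -0.078 0.034 -0.092 0.047 0.514 0.9"

```text
clock: 16.8
position: [0.5032, -0.0855, 0.1607]
tool_rot: [3.036, -0.173, 1.011]
force: [-0.3, -0.1, -5.2]
grip_width: 0.0287
finger_force: 81.3
```

>>> play_rows --pt "-0.188 0.176 0.02 -0.092 0.047 0.514 0.9" --pt "-0.188 0.176 0.02 -0.092 0.047 0.514 0.9" --pt "-0.188 0.176 0.02 -0.092 0.047 0.514 0.9" --pt "-0.188 0.176 0.02 -0.092 0.047 0.514 0.9" --pt "-0.188 0.176 0.02 -0.092 0.047 0.514 0.9" --pt "-0.188 0.176 0.02 -0.092 0.047 0.514 0.9" --pt "-0.188 0.176 0.02 -0.092 0.047 0.514 0.9" --pt "-0.188 0.176 0.02 -0.092 0.047 0.514 0.9" --pt "-0.188 0.176 0.02 -0.092 0.047 0.514 0.9" --pt "-0.188 0.176 0.02 -0.092 0.047 0.514 0.9"

```text
clock: 17.8
position: [0.5301, -0.2108, 0.1446]
tool_rot: [3.139, -0.349, -0.093]
force: [-0.2, 1.0, -4.4]
grip_width: 0.0283
finger_force: 81.4
```

Run:
```python
from h import *
st();place2(2,-1)
```

```text
17.8 p [ 0.5301 -0.2108  0.1446] rot [ 3.139 -0.349 -0.093] q [ 0.09  0.45  0.29  2.12 -0.72  0.31 -0.67] F [-0.2  1.  -4.4] Mtool [-0.028 -0.464  0.04 ] w 0.0283 ff 81.4
1 x [-0.002, 0.0, 0.0, 0.0, 0.0, 0.003, 0.9] 
1 x [-0.002, -0.0, 0.1, 0.0, 0.0, 0.003, 0.9] 
1 x [-0.002, -0.0, 0.15, 0.0, 0.0, 0.003, 0.9] 
1 x [-0.002, -0.0, 0.176, 0.0, 0.0, 0.003, 0.9] 
1 x [-0.002, -0.0, 0.19, 0.0, 0.0, 0.003, 0.9] 
1 x [-0.002, -0.0, 0.196, 0.0, 0.0, 0.003, 0.9] 
1 x [-0.002, 0.0, 0.0, 0.0, 0.0, 0.003, 0.5]
```

>>> play_rows --pt "-0.002 0 0.05 0 0 0.002 0.9" --pt "-0.002 0 0.1 0 0 0.002 0.9" --pt "-0.002 0 0.15 0 0 0.002 0.9" --pt "-0.002 0 0.178 0 0 0.002 0.9" --pt "-0.002 0 0.192 0 0 0.002 0.9" --pt "-0.002 0 0.199 0 0 0.002 0.9" --pt "-0.002 0 0.199 0 0 0.002 0.9" --pt "-0.002 0 0.199 0 0 0.002 0.9"

```text
clock: 18.6
position: [0.5625, -0.2145, 0.0513]
tool_rot: [-3.141, -0.35, -0.1]
force: [-11.7, 2.8, 13.6]
grip_width: 0.0284
finger_force: 84.2
```

Run:
```python
from h import *
chk(2,-1);st()
```

```text
err mm in rack axes [-0.3 -0.5  1.4] [-11.7   2.8  13.6] 0.02841102536514052
18.6 p [ 0.5625 -0.2145  0.0513] rot [-3.141 -0.35  -0.1  ] q [ 0.2   0.65  0.14  2.08 -1.16  0.16 -0.25] F [-11.7   2.8  13.6] Mtool [ 0.397 -1.864  0.003] w 0.0284 ff 84.2
```

>>> play_rows --pt "0 0 -0.003 0 0 0 0.9" --pt "0 0 -0.003 0 0 0 0.9" --pt "0 0 -0.003 0 0 0 0.6" --pt "0 0 -0.003 0 0 0 0.5" --pt "0 0 -0.003 0 0 0 0.5" --pt "0 0 -0.05 0 0 0 0.5" --pt "0 0 -0.12 0 0 0 0.5" --pt "0 0 -0.2 0 0 0 0.5" --pt "0 0 -0.25 0 0 0 0.5" --pt "0 0 -0.25 0 0 0 0.5"

```text
clock: 19.6
position: [0.5209, -0.2102, 0.1716]
tool_rot: [3.141, -0.354, -0.101]
force: [-0.1, 0.9, -0.2]
grip_width: 0.0425
finger_force: 0.0
```

Run:
```python
from h import *
st();I=snap('top','t3.png')
for t in tampers(I):
  print(t)
  if t[0][1]<.0: continue
  for y in (t[1]%np.pi,t[1]%np.pi+np.pi): print(t[0],'yaw',round(y,3)); go((*t[0],.16),down(y))
```

```text
19.6 p [ 0.5209 -0.2102  0.1716] rot [ 3.141 -0.354 -0.101] q [-0.12  0.43  0.57  2.13 -0.88  0.42 -0.53] F [-0.1  0.9 -0.2] Mtool [-0.013 -0.36   0.012] w 0.0425 ff 0.0
([0.7038, -0.6643], -1.172, [597.0, 169.1], 746, [13.9, 55.4])
([0.6322, 0.205], 1.381, [232.9, 203.0], 440, [12.0, 37.1])
[0.6322, 0.205] yaw 1.381
legs 2 len 0.429 ang 87
10 x [0.061, -0.424, 0.033, 0.062, -0.068, -0.35, 0.35] 
10 x [0.333, -0.266, 0.051, 0.062, -0.068, -0.35, 0.35] 
[0.6322, 0.205] yaw 4.523
legs 2 len 0.429 ang 97
10 x [0.061, -0.424, 0.033, -0.07, -0.064, 0.392, 0.35] 
10 x [-0.268, -0.335, -0.011, -0.07, -0.064, 0.392, 0.35] 
([0.5787, -0.2211], -0.14, [412.6, 223.1], 296, [12.3, 25.5])
([0.5746, -0.2991], -0.137, [445.7, 224.5], 282, [12.2, 24.8])
([0.5477, -0.3737], -0.208, [477.9, 235.3], 460, [15.1, 37.5])
```

Next is the last tamper, at yaw 1.38.

>>> play_rows --pt "0.061 -0.424 0.033 0.062 -0.068 -0.35 0.35" --pt "0.061 -0.424 0.033 0.062 -0.068 -0.35 0.35" --pt "0.061 -0.424 0.033 0.062 -0.068 -0.35 0.35" --pt "0.061 -0.424 0.033 0.062 -0.068 -0.35 0.35" --pt "0.061 -0.424 0.033 0.062 -0.068 -0.35 0.35" --pt "0.061 -0.424 0.033 0.062 -0.068 -0.35 0.35" --pt "0.061 -0.424 0.033 0.062 -0.068 -0.35 0.35" --pt "0.061 -0.424 0.033 0.062 -0.068 -0.35 0.35"

```text
clock: 20.45
position: [0.5757, -0.004, 0.1633]
tool_rot: [3.073, -0.174, 0.648]
force: [0.3, -0.0, -0.3]
grip_width: 0.0557
finger_force: 0.0
```

>>> play_rows --pt "0.333 -0.266 0.051 0.062 -0.068 -0.35 0.35" --pt "0.333 -0.266 0.051 0.062 -0.068 -0.35 0.35" --pt "0.333 -0.266 0.051 0.062 -0.068 -0.35 0.35" --pt "0.333 -0.266 0.051 0.062 -0.068 -0.35 0.35" --pt "0.333 -0.266 0.051 0.062 -0.068 -0.35 0.35" --pt "0.333 -0.266 0.051 0.062 -0.068 -0.35 0.35" --pt "0.333 -0.266 0.051 0.062 -0.068 -0.35 0.35" --pt "0.333 -0.266 0.051 0.062 -0.068 -0.35 0.35" --pt "0.333 -0.266 0.051 0.062 -0.068 -0.35 0.35"

```text
clock: 21.35
position: [0.6319, 0.2031, 0.1588]
tool_rot: [-3.141, 0.001, 1.377]
force: [0.3, 0.3, 0.0]
grip_width: 0.0558
finger_force: 0.0
```

Run:
```python
from h import *
st();pick((.6322,.205),1.383)
I=snap('top','t4.png');[print(t) for t in tampers(I)]
cv2.imwrite('pics/c4.png',cv2.resize(I[150:290,120:520],(800,280),interpolation=cv2.INTER_CUBIC)[:,:,::-1])
```

```text
21.35 p [0.6319 0.2031 0.1588] rot [-3.141e+00  1.000e-03  1.377e+00] q [-0.65  0.7   0.41  1.57 -0.32  0.94 -0.33] F [0.3 0.3 0. ] Mtool [ 0.    -0.069 -0.024] w 0.0558 ff 0.0
1 x [0.004, -0.0, -0.002, -0.0, 0.0, -0.003, 0.35] 
1 x [0.004, 0.0, 0.118, -0.0, 0.0, -0.003, 0.35] 
1 x [0.004, 0.0, 0.198, -0.0, 0.0, -0.003, 0.35] 
1 x [0.004, 0.0, 0.258, -0.0, 0.0, -0.003, 0.35] 
1 x [0.004, 0.0, 0.31, -0.0, 0.0, -0.003, 0.35] 
4 x [0.004, 0.0, 0.31, -0.0, 0.0, -0.003, 0.9] 
1 x [0.0, 0.0, -0.062, 0.0, 0.0, 0.0, 0.9] 
1 x [0.0, 0.0, -0.122, 0.0, 0.0, 0.0, 0.9] 
1 x [0.0, 0.0, -0.192, 0.0, 0.0, 0.0, 0.9] 
1 x [0.0, 0.0, -0.292, 0.0, 0.0, 0.0, 0.9] 
1 x [0.0, 0.0, -0.352, 0.0, 0.0, 0.0, 0.9] 
([0.7034, -0.6634], -1.17, [596.6, 169.2], 755, [13.9, 56.6])
([0.5634, -0.2182], -0.135, [411.6, 229.5], 465, [12.6, 37.9])
([0.5585, -0.2962], -0.14, [444.8, 231.2], 457, [12.3, 37.7])
([0.5467, -0.3738], -0.189, [478.0, 235.8], 483, [14.6, 45.9])
```

View pics/c4.png

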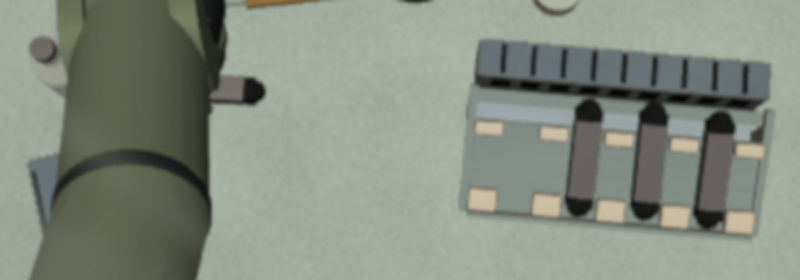

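The crop shows three tampers home in bays 2, 3 and 4. The last tamper has been knocked: its right end is now near top (252,195), where it was near (262,208). I'll check the side view.

Run:
```python
from h import *
I=snap('side','s2.png'); cv2.imwrite('pics/c5.png',cv2.resize(I[120:270,220:460],(800,500),interpolation=cv2.INTER_CUBIC)[:,:,::-1])
T=cv2.imread('pics/t4.png')[:,:,::-1]
```

```text
(no output)
```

View pics/c5.png

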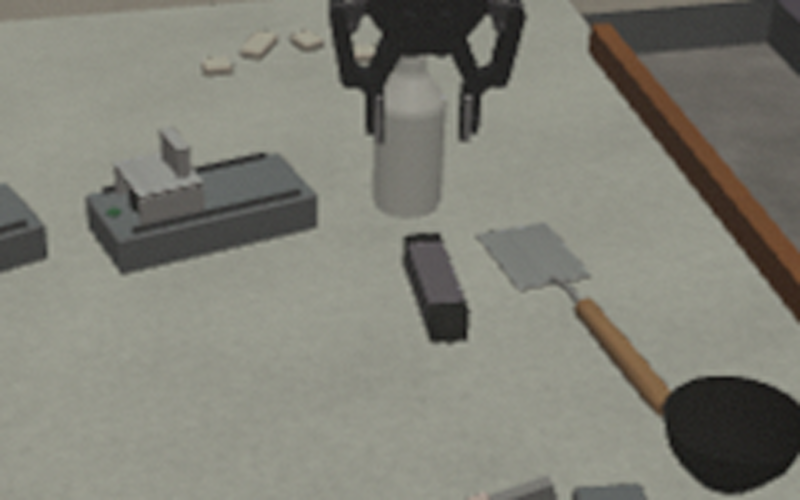

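The side crop shows the tamper now at about (350,207) in the full side image, still clear of the bottle and knife. I'm moving the arm aside to measure it from the top.

>>> play_rows --pt "-0.41 -0.02 -0.08 0 0 0 0.35" --pt "-0.41 -0.02 -0.08 0 0 0 0.35" --pt "-0.41 -0.02 -0.08 0 0 0 0.35" --pt "-0.41 -0.02 -0.08 0 0 0 0.35" --pt "-0.41 -0.02 -0.08 0 0 0 0.35" --pt "-0.41 -0.02 -0.08 0 0 0 0.35" --pt "-0.41 -0.02 -0.08 0 0 0 0.35"

```text
clock: 22.15
position: [0.5836, 0.0064, 0.1985]
tool_rot: [-3.141, -0.0, 1.382]
force: [0.2, 0.3, -0.6]
grip_width: 0.0553
finger_force: 0.0
```

Run:
```python
from h import *
st();I=snap('top','t5.png')
for t in tampers(I):
  print(t)
  if t[0][1]>.05: y=t[1]%np.pi; print(round(y,3)); go((*t[0],.1),down(y)); pick(t[0],y)
for t in tampers(I,z=.03): pass
for c,s,a,n in blobs(I*0+grab_frame('side'),70,140,2,80,900):
  if 320<c[0]<380 and 180<c[1]<230: print('side',c)
```

```text
22.15 p [0.5836 0.0064 0.1985] rot [-3.141 -0.     1.382] q [-0.41  0.53  0.43  1.76 -0.27  0.91 -0.05] F [ 0.2  0.3 -0.6] Mtool [ 0.013  0.024 -0.006] w 0.0553 ff 0.0
([0.7035, -0.6637], -1.17, [596.7, 169.2], 752, [13.9, 56.6])
([0.6555, 0.2296], 1.514, [222.7, 193.6], 426, [11.7, 36.9])
1.514
legs 1 len 0.254 ang 8
10 x [0.465, 0.058, 0.196, -0.001, 0.0, -0.063, 0.35] 
1 x [0.465, 0.058, 0.076, -0.001, 0.0, -0.063, 0.35] 
1 x [0.465, 0.058, 0.196, -0.001, 0.0, -0.063, 0.35] 
1 x [0.465, 0.058, 0.276, -0.001, 0.0, -0.063, 0.35] 
1 x [0.465, 0.058, 0.336, -0.001, 0.0, -0.063, 0.35] 
1 x [0.465, 0.059, 0.388, -0.001, 0.0, -0.063, 0.35] 
4 x [0.465, 0.059, 0.388, -0.001, 0.0, -0.063, 0.9] 
1 x [0.0, 0.0, -0.062, 0.0, 0.0, 0.0, 0.9] 
1 x [0.0, 0.0, -0.122, 0.0, 0.0, 0.0, 0.9] 
1 x [0.0, 0.0, -0.192, 0.0, 0.0, 0.0, 0.9] 
1 x [0.0, 0.0, -0.292, 0.0, 0.0, 0.0, 0.9] 
1 x [0.0, 0.0, -0.352, 0.0, 0.0, 0.0, 0.9] 
([0.5634, -0.2183], -0.14, [411.6, 229.5], 464, [12.5, 38.0])
([0.5583, -0.2963], -0.148, [444.8, 231.3], 453, [12.3, 37.8])
([0.5461, -0.3739], -0.19, [478.0, 236.0], 479, [15.2, 47.9])
side [350.32160804 201.3919598 ]
```

>>> play_rows --pt "0.465 0.058 0.08 0 0 -0.063 0.45" --pt "0.465 0.058 0.08 0 0 -0.063 0.45" --pt "0.465 0.058 0.08 0 0 -0.063 0.45" --pt "0.465 0.058 0.08 0 0 -0.063 0.45" --pt "0.465 0.058 0.08 0 0 -0.063 0.45" --pt "0.465 0.058 0.08 0 0 -0.063 0.45" --pt "0.465 0.058 0.08 0 0 -0.063 0.45" --pt "0.465 0.058 0.08 0 0 -0.063 0.45"

```text
clock: 23.05
position: [0.6555, 0.2277, 0.1582]
tool_rot: [-3.14, 0.001, 1.513]
force: [0.3, -1.2, 0.2]
grip_width: 0.0473
finger_force: 0.0
```

Run:
```python
from h import *
st();pick((.6555,.2296),1.514)
```

```text
23.05 p [0.6555 0.2277 0.1582] rot [-3.140e+00  1.000e-03  1.513e+00] q [-0.64  0.74  0.37  1.48 -0.3   0.98 -0.25] F [ 0.3 -1.2  0.2] Mtool [ 0.008 -0.04   0.014] w 0.0473 ff 0.0
1 x [0.004, -0.0, -0.004, -0.001, 0.001, -0.001, 0.35] 
1 x [0.004, 0.0, 0.116, -0.001, 0.001, -0.001, 0.35] 
1 x [0.004, 0.0, 0.196, -0.001, 0.001, -0.001, 0.35] 
1 x [0.004, 0.0, 0.256, -0.001, 0.001, -0.001, 0.35] 
1 x [0.004, 0.0, 0.308, -0.001, 0.001, -0.001, 0.35] 
4 x [0.004, 0.0, 0.308, -0.001, 0.001, -0.001, 0.9] 
1 x [0.0, 0.0, -0.062, 0.0, 0.0, 0.0, 0.9] 
1 x [0.0, 0.0, -0.122, 0.0, 0.0, 0.0, 0.9] 
1 x [0.0, 0.0, -0.192, 0.0, 0.0, 0.0, 0.9] 
1 x [0.0, 0.0, -0.292, 0.0, 0.0, 0.0, 0.9] 
1 x [0.0, 0.0, -0.352, 0.0, 0.0, 0.0, 0.9]
```

>>> play_rows --pt "0.002 0 0.03 0 0 0 0.45" --pt "0.002 0 0.12 0 0 0 0.45" --pt "0.002 0 0.2 0 0 0 0.45" --pt "0.002 0 0.26 0 0 0 0.45" --pt "0.002 0 0.31 0 0 0 0.45" --pt "0.002 0 0.31 0 0 0 0.45" --pt "0.002 0 0.31 0 0 0 0.9" --pt "0.002 0 0.31 0 0 0 0.9" --pt "0.002 0 0.31 0 0 0 0.9" --pt "0.002 0 0.31 0 0 0 0.9"

```text
clock: 24.05
position: [0.6558, 0.2289, 0.0041]
tool_rot: [-3.141, 0.0, 1.513]
force: [-1.3, -2.6, 2.4]
grip_width: 0.0288
finger_force: 79.7
```

>>> play_rows --pt "0 0 0 0 0 0 0.9" --pt "0 0 -0.06 0 0 0 0.9" --pt "0 0 -0.12 0 0 0 0.9" --pt "0 0 -0.2 0 0 0 0.9" --pt "0 0 -0.29 0 0 0 0.9" --pt "0 0 -0.35 0 0 0 0.9" --pt "0 0 -0.35 0 0 0 0.9" --pt "0 0 -0.35 0 0 0 0.9" --pt "0 0 -0.35 0 0 0 0.9"

```text
clock: 24.95
position: [0.6549, 0.229, 0.1767]
tool_rot: [-3.138, 0.002, 1.513]
force: [0.1, 0.1, -5.5]
grip_width: 0.0285
finger_force: 81.4
```

Run:
```python
from h import *
st()
for s in(1,-1): print(s);go(*bay(1,s,.0015,.1),g=.9)
```

```text
24.95 p [0.6549 0.229  0.1767] rot [-3.138e+00  2.000e-03  1.513e+00] q [-0.64  0.72  0.38  1.46 -0.29  1.02 -0.26] F [ 0.1  0.1 -5.5] Mtool [-0.007 -0.238  0.057] w 0.0285 ff 81.4
1
legs 2 len 0.385 ang 89
10 x [-0.371, -0.097, 0.034, -0.065, -0.067, -0.361, 0.9] 
10 x [-0.196, -0.328, 0.045, -0.065, -0.067, -0.361, 0.9] 
-1
legs 2 len 0.385 ang 94
10 x [-0.371, -0.097, 0.034, -0.067, 0.065, 0.381, 0.9] 
10 x [-0.33, 0.198, -0.01, -0.067, 0.065, 0.381, 0.9]
```

>>> play_rows --pt "-0.371 -0.097 0.034 -0.065 -0.067 -0.361 0.9" --pt "-0.371 -0.097 0.034 -0.065 -0.067 -0.361 0.9" --pt "-0.371 -0.097 0.034 -0.065 -0.067 -0.361 0.9" --pt "-0.371 -0.097 0.034 -0.065 -0.067 -0.361 0.9" --pt "-0.371 -0.097 0.034 -0.065 -0.067 -0.361 0.9" --pt "-0.371 -0.097 0.034 -0.065 -0.067 -0.361 0.9" --pt "-0.371 -0.097 0.034 -0.065 -0.067 -0.361 0.9" --pt "-0.371 -0.097 0.034 -0.065 -0.067 -0.361 0.9"

```text
clock: 25.75
position: [0.5969, 0.0476, 0.1611]
tool_rot: [3.07, 0.175, 2.263]
force: [0.1, 0.5, -5.1]
grip_width: 0.0286
finger_force: 81.6
```

>>> play_rows --pt "-0.196 -0.328 0.045 -0.065 -0.067 -0.361 0.9" --pt "-0.196 -0.328 0.045 -0.065 -0.067 -0.361 0.9" --pt "-0.196 -0.328 0.045 -0.065 -0.067 -0.361 0.9" --pt "-0.196 -0.328 0.045 -0.065 -0.067 -0.361 0.9" --pt "-0.196 -0.328 0.045 -0.065 -0.067 -0.361 0.9" --pt "-0.196 -0.328 0.045 -0.065 -0.067 -0.361 0.9" --pt "-0.196 -0.328 0.045 -0.065 -0.067 -0.361 0.9" --pt "-0.196 -0.328 0.045 -0.065 -0.067 -0.361 0.9" --pt "-0.196 -0.328 0.045 -0.065 -0.067 -0.361 0.9" --pt "-0.196 -0.328 0.045 -0.065 -0.067 -0.361 0.9"

```text
clock: 26.75
position: [0.5383, -0.1347, 0.145]
tool_rot: [3.14, 0.353, 3.042]
force: [-0.4, -0.2, -5.3]
grip_width: 0.0286
finger_force: 81.8
```

Run:
```python
from h import *
st();place2(1,1)
```

```text
26.75 p [ 0.5383 -0.1347  0.145 ] rot [3.14  0.353 3.042] q [ 0.25  0.41 -0.13  2.15  0.15  0.23  1.47] F [-0.4 -0.2 -5.3] Mtool [0.024 0.535 0.042] w 0.0286 ff 81.8
1 x [0.003, -0.003, 0.001, 0.001, 0.002, -0.0, 0.9] 
1 x [0.004, -0.003, 0.101, 0.001, 0.002, -0.0, 0.9] 
1 x [0.004, -0.003, 0.151, 0.001, 0.002, -0.0, 0.9] 
1 x [0.004, -0.003, 0.177, 0.001, 0.002, -0.0, 0.9] 
1 x [0.004, -0.003, 0.191, 0.001, 0.002, -0.0, 0.9] 
1 x [0.004, -0.003, 0.197, 0.001, 0.002, -0.0, 0.9] 
1 x [0.003, -0.003, 0.001, 0.001, 0.002, -0.0, 0.5]
```

>>> play_rows --pt "0.003 -0.002 0.03 0 0.025 0 0.9" --pt "0.003 -0.002 0.07 0 0.025 0 0.9" --pt "0.003 -0.002 0.1 0 0.025 0 0.9" --pt "0.003 -0.002 0.14 0 0.025 0 0.9" --pt "0.003 -0.002 0.16 0 0.025 0 0.9" --pt "0.003 -0.002 0.16 0 0.025 0 0.9" --pt "0.003 -0.002 0.16 0 0.025 0 0.9"

```text
clock: 27.45
position: [0.5638, -0.139, 0.0697]
tool_rot: [3.14, 0.301, 3.042]
force: [-0.1, 0.1, -3.6]
grip_width: 0.0287
finger_force: 81.8
```

Run:
```python
from h import *
st();chk(1,1);p,M=bay(1,1,.0015,.003);o=observe()
plan([(p,R.from_euler('xyz',o['tool_rot']).as_matrix(),.9,1)])
```

```text
27.45 p [ 0.5638 -0.139   0.0697] rot [3.14  0.301 3.042] q [ 0.22  0.59 -0.09  2.09  0.21  0.17  1.42] F [-0.1  0.1 -3.6] Mtool [0.029 0.369 0.009] w 0.0287 ff 81.8
err mm in rack axes [ 0.1 -0.2 20.9] [-0.1  0.1 -3.6] 0.028669240725574995
1 x [-0.001, 0.0, 0.036, 0.0, 0.0, 0.0, 0.9]
```

>>> play_rows --pt "0 0 0 0 0.025 0 0.9" --pt "0 0 0.01 0 0.025 0 0.9" --pt "0 0 0.02 0 0.025 0 0.9" --pt "0 0 0.028 0 0.025 0 0.9" --pt "0 0 0.033 0 0.025 0 0.9" --pt "0 0 0.033 0 0.025 0 0.9" --pt "0 0 0.033 0 0.025 0 0.9"

```text
clock: 28.15
position: [0.5685, -0.1396, 0.0536]
tool_rot: [3.14, 0.248, 3.043]
force: [-0.1, -0.7, -4.7]
grip_width: 0.0284
finger_force: 82.0
```

Run:
```python
from h import *
st();chk(1,1)
print(observe()['qpos'][5])
```

```text
28.15 p [ 0.5685 -0.1396  0.0536] rot [3.14  0.248 3.043] q [ 0.22  0.63 -0.1   2.04  0.21  0.23  1.42] F [-0.1 -0.7 -4.7] Mtool [ 0.009  0.28  -0.063] w 0.0284 ff 82.0
err mm in rack axes [-0.9 -0.4  4.1] [-0.1 -0.7 -4.7] 0.028424439196372515
0.22896061911009738
```

>>> play_rows --pt "-0.002 0 0 0 -0.01 0 0.9" --pt "-0.002 0 0.003 0 -0.02 0 0.9" --pt "-0.002 0 0.004 0 -0.02 0 0.9" --pt "-0.002 0 0.004 0 -0.02 0 0.9"

```text
clock: 28.55
position: [0.5704, -0.1399, 0.0521]
tool_rot: [3.14, 0.291, 3.042]
force: [-0.3, 0.5, -3.9]
grip_width: 0.0286
finger_force: 81.8
```

Run:
```python
from h import *
st();chk(1,1)
print(observe()['qpos'][5])
```

```text
28.55 p [ 0.5704 -0.1399  0.0521] rot [3.14  0.291 3.042] q [ 0.23  0.63 -0.11  2.07  0.32  0.16  1.31] F [-0.3  0.5 -3.9] Mtool [0.005 0.353 0.009] w 0.0286 ff 81.8
err mm in rack axes [ 0.4 -0.4  2.1] [-0.3  0.5 -3.9] 0.028575312509284384
0.16137249206107349
```

>>> play_rows --pt "0 0 0 0 0 0 0.75" --pt "0 0 0 0 0 0 0.6" --pt "0 0 0 0 0 0 0.5" --pt "0 0 0 0 0 0 0.5" --pt "0 0 -0.03 0 0.01 0 0.5" --pt "0 0 -0.09 0 0.05 0 0.5" --pt "0 0 -0.16 0 0.08 0 0.5" --pt "0 0 -0.23 0 0.1 0 0.5" --pt "0 0 -0.3 0 0.12 0 0.5" --pt "0 0 -0.3 0 0.12 0 0.5"

```text
clock: 29.55
position: [0.529, -0.1361, 0.1998]
tool_rot: [3.141, 0.044, 3.042]
force: [1.2, -0.9, -0.1]
grip_width: 0.0426
finger_force: 0.0
```

Run:
```python
from h import *
st();print(tri((272,160),(155.5,270.3)))
# box axis from farther box: hood/box edges in top crop c1 (scale 3.8, off 125,165)
f=lambda a,b:(125+a/3.8,165+b/3.8)
# box top corners (z .035): far-left(37,250) far-right(163,222) near-right(222,495) near-left(97,525)
C=[atz('top',*f(*q),.035) for q in((37,250),(163,222),(215,497),(97,525))]; print(np.round(C,4).tolist())
H=[atz('top',*f(*q),.065) for q in((70,395),(170,372),(185,458),(85,482))]; print('hood',np.round(H,4).tolist(),np.mean(H,0))
print('rib top',[np.round(atz('top',*f(*q),.093),4).tolist() for q in((85,412),(148,390),(115,400))])
```

```text
29.55 p [ 0.529  -0.1361  0.1998] rot [3.141 0.044 3.042] q [ 0.38  0.43 -0.31  1.87  0.17  0.83  1.45] F [ 1.2 -0.9 -0.1] Mtool [ 0.005  0.015 -0.001] w 0.0426 ff 0.0
(array([0.46903518, 0.36591123, 0.09975988]), np.float64(0.0037368102572893757))
[[0.5673, 0.436, 0.035], [0.584, 0.3578, 0.035], [0.4129, 0.3216, 0.035], [0.3966, 0.3936, 0.035]]
hood [[0.4737, 0.4036, 0.065], [0.487, 0.3434, 0.065], [0.435, 0.3331, 0.065], [0.4212, 0.393, 0.065]] [0.45423559 0.36828476 0.065     ]
rib top [[0.461, 0.386, 0.093], [0.4736, 0.349, 0.093], [0.4679, 0.3684, 0.093]]
```

Run:
```python
from h import *
I=snap('top','t6.png');S=snap('side','s6.png');[print(t) for t in tampers(I)]
c=np.zeros((600,800,3),np.uint8)
c[:600,:400]=cv2.resize(I[220:310,130:190],(400,600),interpolation=cv2.INTER_CUBIC)
c[:300,400:]=cv2.resize(S[150:210,240:320],(400,300),interpolation=cv2.INTER_CUBIC)
c[300:,400:]=cv2.resize(I[170:275,345:485],(400,300),interpolation=cv2.INTER_CUBIC)
cv2.imwrite('pics/c6.png',c[:,:,::-1])
```

```text
([0.7039, -0.6646], -1.172, [597.1, 169.0], 741, [13.9, 54.9])
```

View pics/c6.png

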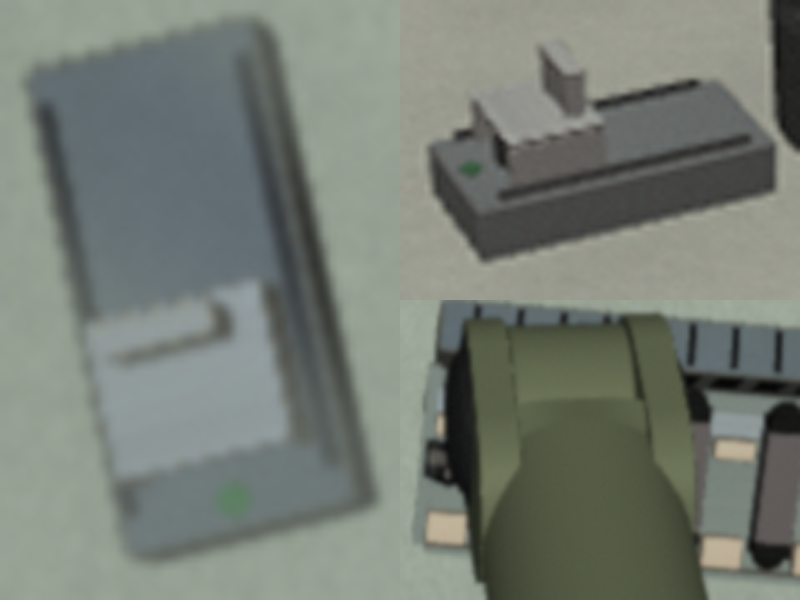

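The crop shows the chosen box: hood corners (88,322), (270,283), (298,440) and (115,475), rib top about (155,332), and in the side view about (562,58). The arm still hides the rack.

Run:
```python
from h import *
f=lambda a,b:(130+a/6.667,220+b/6.667)
H=np.array([atz('top',*f(*q),.065) for q in((88,322),(270,283),(298,440),(115,475))]);c=H.mean(0)
e=(H[0]+H[1]-H[2]-H[3])/2; g=(H[0]+H[3]-H[1]-H[2])/2; print('hood',c,'len',np.linalg.norm(e),np.linalg.norm(g),'ang',np.arctan2(e[1],e[0]),np.arctan2(-g[0],g[1]))
B=[atz('top',*f(*q),.035) for q in((28,70),(250,20),(362,500),(145,558))]
B=np.array(B);e=(B[0]+B[1]-B[2]-B[3])/2;print('box',B.mean(0),np.linalg.norm(e),'ang',np.arctan2(e[1],e[0]))
print('rib tri',tri((272.4,161.6),f(155,332)),'plane',atz('top',*f(155,332),.093))
```

```text
hood [0.4549287  0.36748356 0.065     ] len 0.0544856149620213 0.06365947675701514 ang 0.20145868606247383 0.190045160272435
box [0.49072403 0.37551756 0.035     ] 0.17730259572256493 ang 0.25660087385681835
rib tri (array([0.47087595, 0.3735409 , 0.09080798]), np.float64(0.0034147687469822186)) plane [0.4689657 0.3730065 0.093    ]
```

Run:
```python
from h import *
go((.470,.371,.18),down(1.78),g=.55)
```

```text
legs 2 len 0.51 ang 72
10 x [0.108, 0.499, 0.012, 0.006, 0.008, 0.301, 0.55] 
10 x [0.382, 0.339, 0.011, 0.006, 0.008, 0.301, 0.55]
```

>>> play_rows --pt "0.108 0.499 0.012 0.006 0.008 0.301 0.55" --pt "0.108 0.499 0.012 0.006 0.008 0.301 0.55" --pt "0.108 0.499 0.012 0.006 0.008 0.301 0.55" --pt "0.108 0.499 0.012 0.006 0.008 0.301 0.55" --pt "0.108 0.499 0.012 0.006 0.008 0.301 0.55" --pt "0.108 0.499 0.012 0.006 0.008 0.301 0.55" --pt "0.108 0.499 0.012 0.006 0.008 0.301 0.55" --pt "0.108 0.499 0.012 0.006 0.008 0.301 0.55"

```text
clock: 30.45
position: [0.498, 0.1179, 0.1869]
tool_rot: [3.136, 0.018, 2.414]
force: [-0.1, -1.3, -0.1]
grip_width: 0.0384
finger_force: 0.0
```

>>> play_rows --pt "0.382 0.339 0.011 0.006 0.008 0.301 0.55" --pt "0.382 0.339 0.011 0.006 0.008 0.301 0.55" --pt "0.382 0.339 0.011 0.006 0.008 0.301 0.55" --pt "0.382 0.339 0.011 0.006 0.008 0.301 0.55" --pt "0.382 0.339 0.011 0.006 0.008 0.301 0.55" --pt "0.382 0.339 0.011 0.006 0.008 0.301 0.55" --pt "0.382 0.339 0.011 0.006 0.008 0.301 0.55" --pt "0.382 0.339 0.011 0.006 0.008 0.301 0.55" --pt "0.382 0.339 0.011 0.006 0.008 0.301 0.55"

```text
clock: 31.35
position: [0.4702, 0.3692, 0.1798]
tool_rot: [3.142, 0.0, 1.779]
force: [0.1, 0.0, 0.3]
grip_width: 0.0388
finger_force: 0.0
```

Run:
```python
from h import *
st();M=down(1.78)
plan([((.470,.371,z),M,.55,1) for z in(.13,.1,.073)])
I=snap('top','t7.png');[print(t) for t in tampers(I)]
cv2.imwrite('pics/c7.png',cv2.resize(I[160:280,335:515],(780,520),interpolation=cv2.INTER_CUBIC)[:,:,::-1])
```

```text
31.35 p [0.4702 0.3692 0.1798] rot [3.142 0.    1.779] q [-0.7   0.54 -0.1   1.72  0.07  0.89 -0.61] F [0.1 0.  0.3] Mtool [ 0.014 -0.041 -0.017] w 0.0388 ff 0.0
1 x [0.004, 0.0, 0.1, 0.0, 0.0, -0.0, 0.55] 
1 x [0.004, 0.0, 0.16, 0.0, 0.0, -0.0, 0.55] 
1 x [0.004, 0.0, 0.214, 0.0, 0.0, -0.0, 0.55] 
([0.7039, -0.6645], -1.172, [597.1, 169.0], 742, [13.9, 54.9])
([0.5696, -0.1416], -0.122, [379.0, 227.3], 444, [12.0, 36.9])
([0.5632, -0.2187], -0.14, [411.8, 229.6], 448, [12.1, 37.0])
([0.558, -0.2968], -0.148, [445.0, 231.4], 435, [11.9, 36.9])
```

View pics/c7.png

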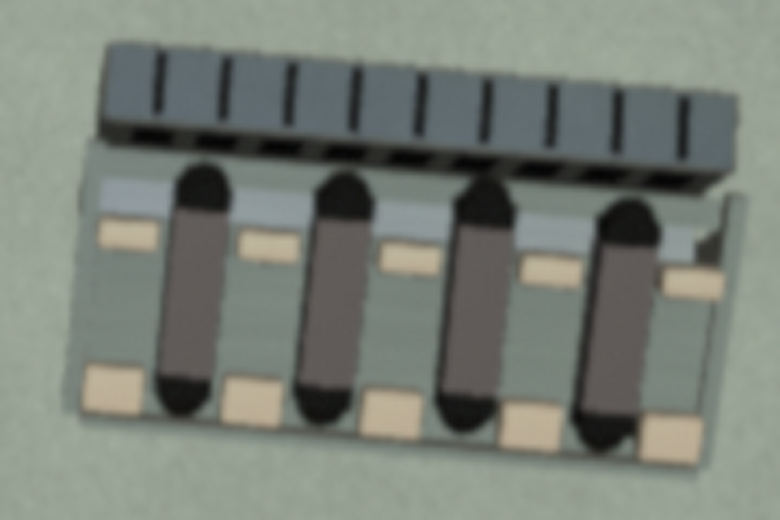

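The crop shows all four tampers home, one per bay, lower ends at the lip at (182,415), (322,425), (465,432) and (602,450). Now the tab.

>>> play_rows --pt "0.002 0 0.06 0 0 0 0.55" --pt "0.002 0 0.13 0 0 0 0.55" --pt "0.002 0 0.18 0 0 0 0.55" --pt "0.002 0 0.214 0 0 0 0.55" --pt "0.002 0 0.214 0 0 0 0.55" --newtons 30

```text
clock: 31.9
position: [0.4686, 0.3705, 0.0711]
tool_rot: [-3.139, 0.001, 1.781]
force: [-0.1, 0.2, 0.3]
grip_width: 0.0383
finger_force: 0.0
```

>>> play_rows --pt "0 0 0 0 0 0 0.7" --pt "0 0 0 0 0 0 0.85" --pt "0 0 0 0 0 0 1.0" --pt "0 0 0 0 0 0 1.0" --pt "0 0 0 0 0 0 1.0" --pt "0 0 0 0 0 0 1.0"

```text
clock: 32.5
position: [0.4698, 0.3725, 0.0743]
tool_rot: [3.14, -0.001, 1.782]
force: [1.5, -3.3, 8.0]
grip_width: 0.011
finger_force: 33.0
```

Run:
```python
from h import *
st()
```

```text
32.5 p [0.4698 0.3725 0.0743] rot [ 3.140e+00 -1.000e-03  1.782e+00] q [-0.71  0.68 -0.09  1.78  0.09  0.68 -0.64] F [ 1.5 -3.3  8. ] Mtool [ 0.023 -0.638 -0.404] w 0.011 ff 33.0
```

>>> play_rows --pt "0 0 -0.003 0 0 0 1.0" --pt "0 0.012 -0.003 0 0 0 1.0" --pt "0 0.024 -0.003 0 0 0 1.0" --pt "0 0.036 -0.003 0 0 0 1.0" --pt "0 0.048 -0.003 0 0 0 1.0" --pt "0 0.06 -0.003 0 0 0 1.0" --pt "0 0.072 -0.003 0 0 0 1.0" --pt "0 0.084 -0.003 0 0 0 1.0" --pt "0 0.096 -0.003 0 0 0 1.0"

```text
clock: 33.4
position: [0.5161, 0.3834, 0.0745]
tool_rot: [3.142, -0.002, 1.782]
force: [-2.9, 5.7, -8.3]
grip_width: 0.0111
finger_force: 30.8
```

Run:
```python
from h import *
st()
```

```text
33.4 p [0.5161 0.3834 0.0745] rot [ 3.142e+00 -2.000e-03  1.782e+00] q [-0.67  0.74 -0.09  1.66  0.09  0.75 -0.59] F [-2.9  5.7 -8.3] Mtool [ 0.418  1.456 -0.362] w 0.0111 ff 30.8
```

>>> play_rows --pt "0.001 0.008 0.001 0 0 0 1.0" --pt "0.001 0.014 0.001 0 0 0 1.0" --pt "0.001 0.02 0.001 0 0 0 1.0" --pt "0.001 0.024 0.001 0 0 0 1.0" --pt "0.001 0.026 0.001 0 0 0 1.0"

```text
clock: 33.9
position: [0.5268, 0.3861, 0.0742]
tool_rot: [-3.138, -0.001, 1.782]
force: [-19.4, -0.3, 10.9]
grip_width: 0.0111
finger_force: 33.4
```

Run:
```python
from h import *
st()
```

```text
33.9 p [0.5268 0.3861 0.0742] rot [-3.138e+00 -1.000e-03  1.782e+00] q [-0.66  0.75 -0.09  1.63  0.09  0.77 -0.58] F [-19.4  -0.3  10.9] Mtool [ 4.161  0.775 -0.364] w 0.0111 ff 33.4
```

>>> play_rows --pt "0 0 -0.002 0 0 0 1.0" --pt "0 -0.002 -0.002 0 0 0 0.8" --pt "0 -0.002 -0.002 0 0 0 0.7" --pt "0 -0.002 -0.05 0 0 0 0.65" --pt "0 -0.002 -0.12 0 0 0 0.65" --pt "-0.1 -0.05 -0.2 0 0 0 0.8" --pt "-0.2 -0.15 -0.25 0 0 0 1.0" --pt "-0.3 -0.15 -0.25 0 0 0 1.0" --pt "-0.4 -0.15 -0.25 0 0 0 1.0" --pt "-0.4 -0.15 -0.25 0 0 0 1.0"

```text
clock: 34.9
position: [0.4977, 0.1707, 0.2001]
tool_rot: [3.139, 0.0, 1.779]
force: [0.0, -0.1, -0.0]
grip_width: -0.0003
finger_force: 0.0
```

Run:
```python
from h import *
st()
I=snap('top','t8.png');S=snap('side','s8.png')
c=np.zeros((600,800,3),np.uint8)
c[:,:400]=cv2.resize(I[220:310,130:190],(400,600),interpolation=cv2.INTER_CUBIC)
c[:300,400:]=cv2.resize(S[150:210,240:320],(400,300),interpolation=cv2.INTER_CUBIC)
cv2.imwrite('pics/c8.png',c[:,:,::-1])
```

```text
34.9 p [0.4977 0.1707 0.2001] rot [3.139 0.    1.779] q [-0.37  0.4  -0.09  1.89  0.05  0.85 -0.28] F [ 0.  -0.1 -0. ] Mtool [-0.05  -0.027 -0.031] w -0.0003 ff 0.0
```

View pics/c8.png

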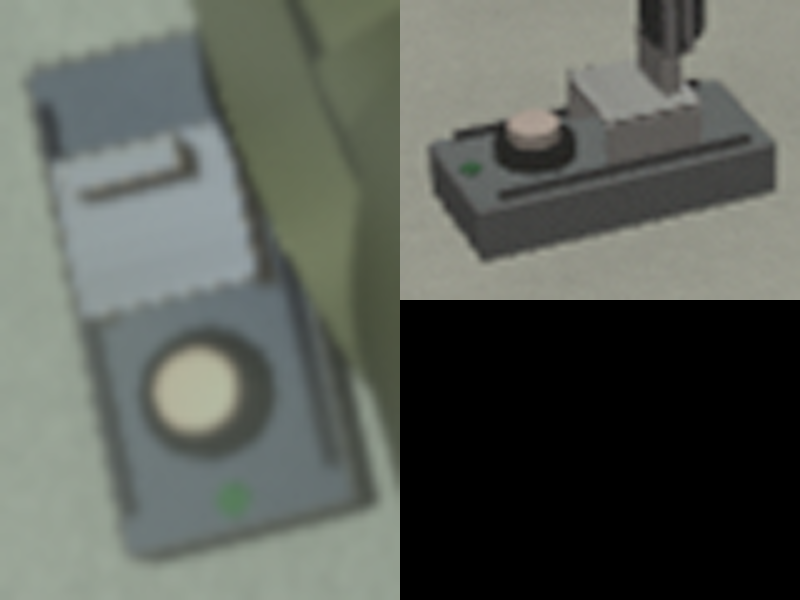

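The crop shows the tab fully aside and the white button exposed at crop (196,389), with its top face in the side view at (531,120).

Run:
```python
from h import *
b=(130+196/6.667,220+389/6.667)
print(atz('top',*b,.057),tri((266.2,174.2),b)); p=atz('top',*b,.057)
M=down(1.78);go((p[0],p[1],.12),M,g=1.0)
```

```text
[0.45236731 0.36846382 0.057     ] (array([0.45268154, 0.36854505, 0.05665792]), np.float64(0.0005749452664450613))
legs 1 len 0.22 ang 0
10 x [0.41, -0.01, 0.159, 0.001, 0.001, -0.003, 1.0]
```

>>> play_rows --pt "0.41 -0.01 0.06 0 0 0 1.0" --pt "0.41 -0.01 0.06 0 0 0 1.0" --pt "0.41 -0.01 0.1 0 0 0 1.0" --pt "0.41 -0.01 0.16 0 0 0 1.0" --pt "0.41 -0.01 0.16 0 0 0 1.0" --pt "0.41 -0.01 0.16 0 0 0 1.0" --pt "0.41 -0.01 0.16 0 0 0 1.0" --pt "0.41 -0.01 0.16 0 0 0 1.0"

```text
clock: 35.8
position: [0.4503, 0.373, 0.1199]
tool_rot: [3.14, -0.001, 1.78]
force: [-0.2, 0.3, -0.2]
grip_width: -0.0001
finger_force: 0.0
```

Run:
```python
from h import *
st();M=down(1.78)
plan([((.4525,.3685,z),M,1.,1) for z in(.08,.064,.057,.051,.0495)])
```

```text
35.8 p [0.4503 0.373  0.1199] rot [ 3.14e+00 -1.00e-03  1.78e+00] q [-0.72  0.6  -0.11  1.8   0.09  0.75 -0.66] F [-0.2  0.3 -0.2] Mtool [-0.045 -0.    -0.025] w -0.0001 ff 0.0
1 x [-0.01, 0.002, 0.08, 0.001, -0.0, 0.0, 1.0] 
1 x [-0.01, 0.002, 0.112, 0.001, -0.0, 0.0, 1.0] 
1 x [-0.01, 0.002, 0.126, 0.001, -0.0, 0.0, 1.0] 
1 x [-0.01, 0.002, 0.138, 0.001, -0.0, 0.0, 1.0] 
1 x [-0.01, 0.002, 0.141, 0.001, -0.0, 0.0, 1.0]
```

>>> play_rows --pt "-0.008 0.002 0.05 0 0 0 1.0" --pt "-0.008 0.002 0.09 0 0 0 1.0" --pt "-0.008 0.002 0.115 0 0 0 1.0" --pt "-0.008 0.002 0.128 0 0 0 1.0" --pt "-0.008 0.002 0.136 0 0 0 1.0" --pt "-0.008 0.002 0.141 0 0 0 1.0" --pt "-0.008 0.002 0.141 0 0 0 1.0" --pt "-0.008 0.002 0.141 0 0 0 1.0"

```text
clock: 36.6
position: [0.4517, 0.3698, 0.0506]
tool_rot: [3.14, -0.001, 1.781]
force: [-7.7, -9.5, 31.6]
grip_width: 0.0001
finger_force: 15.4
```

Run:
```python
from h import *
st()
```

```text
36.6 p [0.4517 0.3698 0.0506] rot [ 3.140e+00 -1.000e-03  1.781e+00] q [-0.72  0.7  -0.1   1.83  0.11  0.61 -0.68] F [-7.7 -9.5 31.6] Mtool [ 2.051 -1.861  0.009] w 0.0001 ff 15.4
```

>>> play_rows --pt "0 0 -0.03 0 0 0 1.0" --pt "0 0 -0.1 0 0 0 1.0" --pt "0 0 -0.18 0 0 0 0.55" --pt "0 0.08 -0.18 0 0 0 0.55" --pt "0 0.154 -0.18 0 0 0 0.55" --pt "0 0.154 -0.18 0 0 0 0.55" --pt "0 0.154 -0.18 0 0 0 0.55" --pt "0 0.154 -0.18 0 0 0 0.55"

```text
clock: 37.4
position: [0.5256, 0.3864, 0.1388]
tool_rot: [-3.141, -0.001, 1.782]
force: [-0.5, -0.0, -0.5]
grip_width: 0.0381
finger_force: 0.0
```

Run:
```python
from h import *
st()
M=down(1.78)
plan([((.526,.386,z),M,.55,1) for z in(.1,.075)])
```

```text
37.4 p [0.5256 0.3864 0.1388] rot [-3.141e+00 -1.000e-03  1.782e+00] q [-0.65  0.67 -0.11  1.6   0.09  0.88 -0.58] F [-0.5 -0.  -0.5] Mtool [-0.012  0.047  0.013] w 0.0381 ff 0.0
1 x [-0.001, 0.001, 0.078, -0.0, -0.0, 0.001, 0.55] 
1 x [-0.001, 0.001, 0.128, -0.0, -0.0, 0.001, 0.55]
```

>>> play_rows --pt "0 0 0.06 0 0 0 0.55" --pt "0 0 0.1 0 0 0 0.55" --pt "0 0 0.127 0 0 0 0.55" --pt "0 0 0.127 0 0 0 0.55" --pt "0 0 0.127 0 0 0 0.75" --pt "0 0 0.127 0 0 0 0.9" --pt "0 0 0.127 0 0 0 1.0" --pt "0 0 0.127 0 0 0 1.0" --pt "0 0 0.127 0 0 0 1.0"

```text
clock: 38.3
position: [0.5263, 0.3866, 0.0762]
tool_rot: [3.141, -0.001, 1.782]
force: [-3.8, -1.3, 5.7]
grip_width: 0.0112
finger_force: 30.8
```

>>> play_rows --pt "0 0 0 0 0 0 1.0" --pt "0 -0.012 0 0 0 0 1.0" --pt "-0.001 -0.024 0 0 0 0 1.0" --pt "-0.001 -0.036 0 0 0 0 1.0" --pt "-0.001 -0.048 0 0 0 0 1.0" --pt "-0.002 -0.06 0 0 0 0 1.0" --pt "-0.002 -0.072 0 0 0 0 1.0" --pt "-0.002 -0.084 0 0 0 0 1.0" --pt "-0.003 -0.096 0 0 0 0 1.0" --pt "-0.003 -0.104 0 0 0 0 1.0"

```text
clock: 39.3
position: [0.476, 0.3744, 0.0762]
tool_rot: [3.139, -0.002, 1.782]
force: [1.8, 0.7, 5.6]
grip_width: 0.0112
finger_force: 31.0
```

Run:
```python
from h import *
st();o=observe();print(np.linalg.norm((o['position']-[.5268,.3861,0])[:2]))
```

```text
39.3 p [0.476  0.3744 0.0762] rot [ 3.139e+00 -2.000e-03  1.782e+00] q [-0.69  0.69 -0.1   1.77  0.1   0.69 -0.64] F [1.8 0.7 5.6] Mtool [-0.398 -0.119 -0.347] w 0.0112 ff 31.0
0.05216550418497652
```

8 mm remain to the closed stop.

>>> play_rows --pt "0 -0.006 0 0 0 0 1.0" --pt "0 -0.01 0 0 0 0 1.0" --pt "0 -0.014 0 0 0 0 1.0" --pt "0 -0.018 0 0 0 0 1.0" --pt "0 -0.02 0 0 0 0 1.0" --pt "0 -0.02 0 0 0 0 1.0"

```text
clock: 39.9
position: [0.4676, 0.3724, 0.0763]
tool_rot: [3.137, -0.002, 1.782]
force: [8.3, 0.9, 2.7]
grip_width: 0.0116
finger_force: 30.8
```

Run:
```python
from h import *
st();o=observe();print(np.linalg.norm((o['position']-[.5268,.3861,0])[:2]))
```

```text
39.9 p [0.4676 0.3724 0.0763] rot [ 3.137e+00 -2.000e-03  1.782e+00] q [-0.7   0.68 -0.1   1.79  0.1   0.68 -0.65] F [8.3 0.9 2.7] Mtool [-1.871 -0.192 -0.387] w 0.0116 ff 30.8
0.060783481079808986
```

>>> play_rows --pt "0 -0.003 0 0 0 0 1.0" --pt "0 -0.005 0 0 0 0 1.0" --pt "0 -0.005 0 0 0 0 1.0"

```text
clock: 40.2
position: [0.4672, 0.3723, 0.0765]
tool_rot: [3.134, -0.003, 1.781]
force: [20.2, 4.9, -7.0]
grip_width: 0.0111
finger_force: 30.4
```

>>> play_rows --pt "0 0.003 0 0 0 0 1.0" --pt "0 0.003 0 0 0 0 0.8" --pt "0 0.003 0 0 0 0 0.7" --pt "0 0.003 -0.02 0 0 0 0.65" --pt "0 0.003 -0.1 0 0 0 0.65" --pt "-0.1 0 -0.2 0 0 0 0.65" --pt "-0.2 -0.1 -0.25 0 0 0 0.65" --pt "-0.3 -0.2 -0.25 0 0 0 0.65" --pt "-0.4 -0.2 -0.25 0 0 0 0.65" --pt "-0.4 -0.2 -0.25 0 0 0 0.65"

```text
clock: 41.2
position: [0.4068, 0.1545, 0.2008]
tool_rot: [3.14, -0.001, 1.783]
force: [1.0, -1.0, 0.7]
grip_width: 0.0302
finger_force: 0.0
```

Run:
```python
from h import *
st()
I=snap('top','t9.png');S=snap('side','s9.png');[print(t) for t in tampers(I)]
c=np.zeros((600,800,3),np.uint8)
c[:,:400]=cv2.resize(I[220:310,130:190],(400,600),interpolation=cv2.INTER_CUBIC)
c[:300,400:]=cv2.resize(S[150:210,240:320],(400,300),interpolation=cv2.INTER_CUBIC)
c[300:,400:]=cv2.resize(I[160:280,345:505],(400,300),interpolation=cv2.INTER_CUBIC)
cv2.imwrite('pics/c9.png',c[:,:,::-1])
```

```text
41.2 p [0.4068 0.1545 0.2008] rot [ 3.140e+00 -1.000e-03  1.783e+00] q [-0.41  0.27 -0.11  2.11  0.04  0.77 -0.33] F [ 1.  -1.   0.7] Mtool [-0.104 -0.043 -0.024] w 0.0302 ff 0.0
([0.7039, -0.6647], -1.172, [597.1, 169.0], 743, [13.9, 54.9])
([0.5694, -0.1416], -0.127, [379.0, 227.4], 446, [12.1, 36.9])
([0.5631, -0.2187], -0.149, [411.8, 229.6], 447, [12.2, 37.0])
([0.5579, -0.2967], -0.137, [445.0, 231.4], 437, [11.8, 37.6])
```

View pics/c9.png

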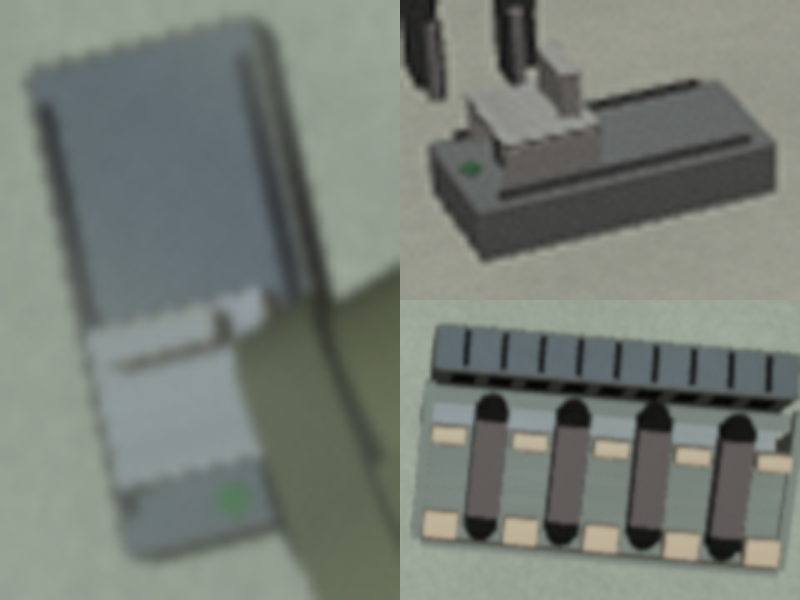

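The picture shows the tab home over the button, pressed against its stop, and all four tampers in their bays with the arm clear. Handing in.

```bash
python3 -c "
from workcell import *
print(job_done())"
```

```text
the job is handed in; nothing more can be done
None
```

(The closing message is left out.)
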